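# Stagger-stack the drying trays for airing

## Task

Stack the two loose drying trays on the one that stands on the chopping board, so that all three can air: turn each tray end for end against the one below it, so that it sits staggered, leaving the scooped end below it uncovered, with its pins dropped into the rim notches and its walls resting level on the rim below. Leave the bottom tray on its board and do not disturb the other things on the worktop.

Things in the scene. Friction and masses are not known exactly. Their poses are not given: they have to be found in the camera images.
- tray_base_mid (a point): Bottom tray, loose on the board. All three are alike: slim slatted wooden tray, 132 mm long, 58 wide, 48 high (all lengths in mm), walls 5, open above, 0.11-0.23 kg. This point: its middle, 24 above its underside. x runs lengthwise to the scooped end (that end wall dips to 21 in the middle; the other is full height), y across, z up. Each long wall's rim has notches 14 wide, 10 deep at x -48 and +24.
- tray_one_mid (a point): Loose tray like the bottom one, on the worktop; second or third in the stack; grip across its width at the middle. Point and axes alike. It stands on two cross pins 8 mm thick at x -48 and +24; walls and floor begin 8 up. Seated, the pins lie in the notches below, walls rest on that rim, 40 above the lower tray. Two runners beneath fit between the lower long walls with 3 play each side.
- tray_two_mid (a point): Loose tray like the other two, on the worktop; second or third in the stack; point and axes alike. Turned end for end, a tray seats with its middle 24 mm (3 play each way) from the lower one's middle, towards the lower tray's full-height end (its -x), so the lower scooped end stays open. Turned the same way, it would seat flush and shut the tray below.
- board: Wooden chopping board lying flat, 170 x 240 x 22 mm (x, y, z), loose, near the worktop's front edge; origin at the centre of its underside. A fixed wall cupboard overhangs the worktop: its front is 0.16 m behind the worktop's front edge (at about x = 0.62 m), its underside 0.46 m up; keep wrist and arm clear of it.
- jam_jar: Bystander: jam jar with a white lid, 65 mm across, 94 mm tall; origin at the centre of its underside.
- spice_tin_red: Bystander: small round spice tin, 57 mm across, 68 mm tall, the nearer of the two at the left; origin at the centre of its underside.
- spice_tin_green: Bystander: small round spice tin, 57 mm across, 68 mm tall, the farther of the two at the left; origin at the centre of its underside.
- tumbler: Bystander: clear glass tumbler, 77 mm across, 89 mm tall; origin at the centre of its underside.
- matchbox: Bystander: box of matches lying flat, 36 x 54 x 16 mm; origin at the centre of its underside.
- cream_jug: Bystander: small jug, 67 x 103 x 85 mm; origin at the centre of its underside.

How it is judged:
By the outcome, as a careful person would: the job done as asked, in the order asked, and still so for the second after the job is handed in, with the robot touching nothing.
It also fails if it takes over 67 s, if anything falls off the work surface, if the arm or the gripper's body presses on something with over 40 N, if the wrist force passes 120 N, or if a joint passes its speed limit or range.

## Robot

A 6-joint arm with a two-finger parallel gripper is mounted at the origin on a cart in front of the work surface, level with it; the furniture and walls round the work are solid. World frame = base frame: x ahead of the robot, y to its left, z up, the work surface at z = 0. Lengths are in m, angles in degrees, forces in N, time in s.
With the tool pointing down it reaches from about 0.275 to 0.85 m from the base axis. Payload 5.2 kg.
Tool frame: the origin (TCP) lies between the finger pads; the fingertips stand 19 mm ahead of it and the grasp point (between the pads) is the TCP; z points along the fingers, x is the direction in which the jaws open and shut, and the axes are right-handed (so a half turn about z gives the same grasp; the last joint's range is limited). The gripper opens to 85 mm and grips with 20 to 120 N. Pads are 22 mm wide; open, the fingers measure 114 mm over their backs; the gripper's body (76 mm by 85 mm) begins 54 mm behind the grasp point. The pads swing forward as they close: fully open they stand 13 mm farther back than shut.
Start: joints at [-82.437, 14.817, 87.949, -0, 77.235, -11.62], TCP at [0.181, -0.519, 0.25] pointing down, gripper open.
Joint ranges: [-179.93, 179.93], [-52.35, 119.4], [10.71, 147.94], [-69.91, 249.91], [12.55, 155.21], [-178.61, 178.61]. Speed limits (degrees/s): [147.25, 147.25, 180, 180, 180, 180].

## Interface

Orientations are given as a 3x3 rotation matrix whose columns are the frame's x, y, z axes.
In Python, from workcell import env gives the robot as it stands.
- The arm moves only by the shell command python3 -m crank 'ROWS' [FORCE]. ROWS is JSON, a list of rows, each a list of 7 numbers: the shift along the tool's x, y, z scaled (see below), then the turn, a rotation vector about the tool's x, y, z scaled (see below), then the closure, from -1 (fully open) to 1 (shut), so that 0 is half open. In form: [[dx, dy, dz, ax, ay, az, hand], ...]. A call has 1 to 5 rows; each row is the pose to reach, as a shift and turn from the pose measured when the call began, along the tool's axes at that moment; what a row does not reach only later rows make up. The controller multiplies each number of a shift by 0.2 m and each number of a turn by 120 degrees. A row lasts 1/10 s, in which the tool goes at most 50 mm and 8.59 degrees, less where a joint would pass 70% of its speed; a pose out of reach is approached as far as the arm can. A call with a number of a shift or a turn outside -1 to 1 is refused whole. A call with a gripper value outside its range is refused whole. The fingers move at their own pace and stop on an object; FORCE is the grip in N (left out, the last holds). Time passes only in rows, so rows that repeat a pose let the fingers close. It gives the time, the measured TCP pose, the force and the opening at its end, in the units of the state.
- env.sense(): the state, without advancing time (a new reading comes with each control period).
- env.capture(name): name is "scene" or "side" or "wrist"; returns the picture (480x640x3 uint8, red, green, blue); there is no depth.
- env.camera_model(name): a dict with "intrinsics" (3x3 intrinsics, pixels), "R" (3x3) and "t" (3): a world point X has camera coordinates R X + t; the wrist camera has in their place "T_tool_cam" (4x4, takes a point from camera to tool coordinates, whose origin is the TCP and whose axes are the tool frame's). Camera axes: x right, y down, z forward; pixel columns grow to the right and rows downward; lengths in m; the calibration is good to about 2 mm. The wrist camera is an equidistant fisheye: a pixel r from the principal point sees the ray r / f radians off the axis. A picture is of the moment at which its call begins: read the wrist's pose just before it. camera_model takes no time and is no camera call.
- env.sign_off(): hands the job in, once; it reports no verdict.
The state is a dict: "time": time; "qpos": joint angles; "joint_vel": joint speeds; "effort": joint torques, N m; "ee_pos": TCP position; "tool_rot": TCP orientation; "force": force on the tool from outside, world axes, zero at the start; "moment": the same for the moment, N m; "gripper_width": finger opening in m.
Only numpy, scipy, OpenCV 4.12 (cv2) and the standard library are available. Lean on these libraries where they do the work, as an engineer would, in place of code of your own. Each camera call takes 0.05 s, during which the arm holds its last target.

## Working session

There is one attempt and no reset: what is moved stays moved. The work goes in short steps, Python scripts to look and compute and a shell command to move; the robot and the scene stay as the last step left them, time stands still between calls to the robot, and variables do not carry over. Pictures are saved under pics/ and viewed, and the job is handed in when it is done.

```bash
ls; mkdir -p pics
python3 - <<'E'
from workcell import env
import cv2,json
s=env.sense()
for k,v in s.items(): print(k,v)
for n in ("scene","side"):
    im=env.capture(n); cv2.imwrite(f"pics/{n}0.png",im[:,:,::-1])
for n in ("scene","side","wrist"): print(n,env.camera_model(n))
E
```

```text
pics
time 0.0
qpos [-8.24389405e+01  1.48581669e+01  8.80106079e+01 -2.01089491e-04
  7.72355151e+01 -1.16216850e+01]
joint_vel [ 0.01419481 -0.06239172 -0.0742264   0.00883367  0.00567859 -0.0032465 ]
effort [-1.91248881e-03 -4.46030366e+01 -2.90575343e+01 -6.46663993e-04
  1.16554686e-02  4.27525424e-05]
ee_pos [ 0.18065584 -0.51896049  0.24948822]
tool_rot [[ 3.28582737e-01 -9.44475159e-01 -2.42900042e-04]
 [-9.44473506e-01 -3.28582626e-01  1.80392373e-03]
 [-1.78357388e-03 -3.63325543e-04 -9.99998343e-01]]
force [ 0.91620461 -0.69455645  0.41397546]
moment [ 0.02653455 -0.00563674  0.03346051]
gripper_width 0.0852653677861883
scene {'intrinsics': array([[456.27479692,   0.        , 317.82460692],
       [  0.        , 456.27479692, 231.8063935 ],
       [  0.        ,   0.        ,   1.        ]]), 'R': array([[-0.88220873, -0.47061681, -0.01508532],
       [-0.21303531,  0.42751299, -0.87854914],
       [ 0.41990917, -0.77185002, -0.47741369]]), 't': array([0.5605829 , 0.1762131 , 0.80051183])}
side {'intrinsics': array([[438.45257679,   0.        , 324.09328167],
       [  0.        , 438.45257679, 236.69805368],
       [  0.        ,   0.        ,   1.        ]]), 'R': array([[ 0.99080642, -0.13523436, -0.003783  ],
       [-0.06528316, -0.45343713, -0.88889419],
       [ 0.11849368,  0.88096903, -0.45809694]]), 't': array([-0.61476742,  0.11573331,  1.06571202])}
wrist {'intrinsics': array([[371.64829954,   0.        , 317.31298586],
       [  0.        , 371.64829954, 240.41124941],
       [  0.        ,   0.        ,   1.        ]]), 'T_tool_cam': array([[ 9.99999489e-01, -9.87914060e-04, -2.13872838e-04,
        -4.60887602e-04],
       [ 1.00711143e-03,  9.55733922e-01,  2.94230617e-01,
        -7.37194604e-02],
       [-8.62690376e-05, -2.94230683e-01,  9.55734429e-01,
        -1.23164040e-01],
       [ 0.00000000e+00,  0.00000000e+00,  0.00000000e+00,
         1.00000000e+00]])}
```

View pics/scene0.png

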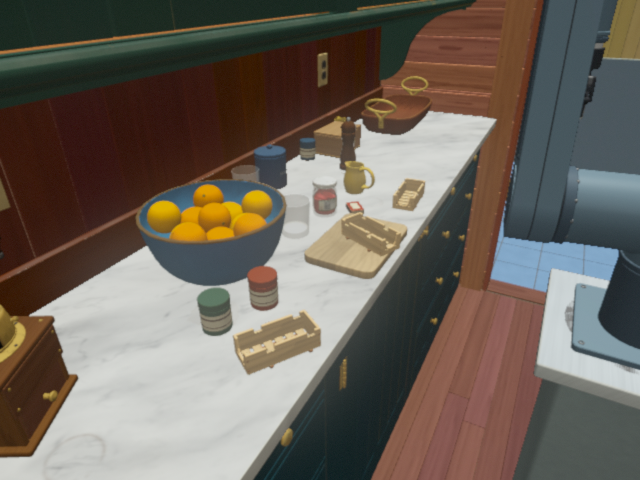

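View pics/side0.png

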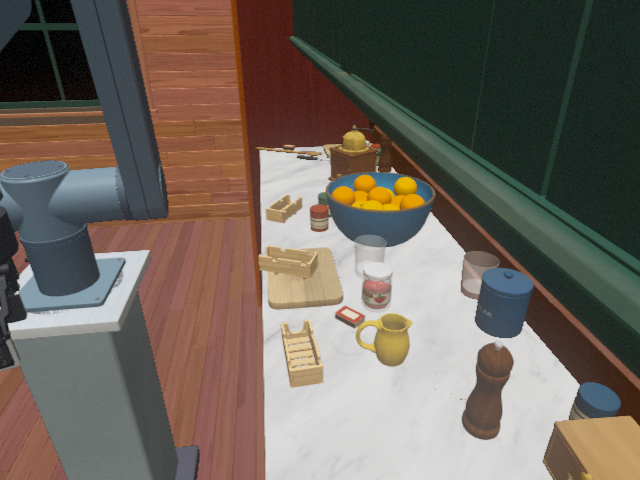

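Run:
```python
import cv2,numpy as np
def crop(n,x,y,w,h,s):
    im=cv2.imread(f"pics/{n}0.png")[y:y+h,x:x+w]
    return cv2.resize(im,None,fx=s,fy=s,interpolation=cv2.INTER_CUBIC)
cv2.imwrite("pics/c1.png",crop("scene",225,300,110,80,7))
cv2.imwrite("pics/c2.png",crop("scene",300,170,130,105,6))
cv2.imwrite("pics/c3.png",crop("side",250,235,100,80,7))
cv2.imwrite("pics/c4.png",crop("side",265,310,70,80,7))
```

```text
(no output)
```

View pics/c1.png

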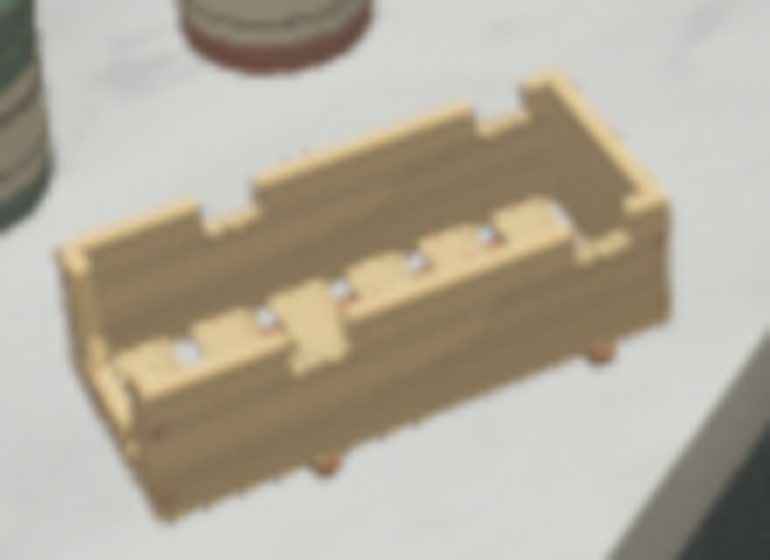

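View pics/c2.png

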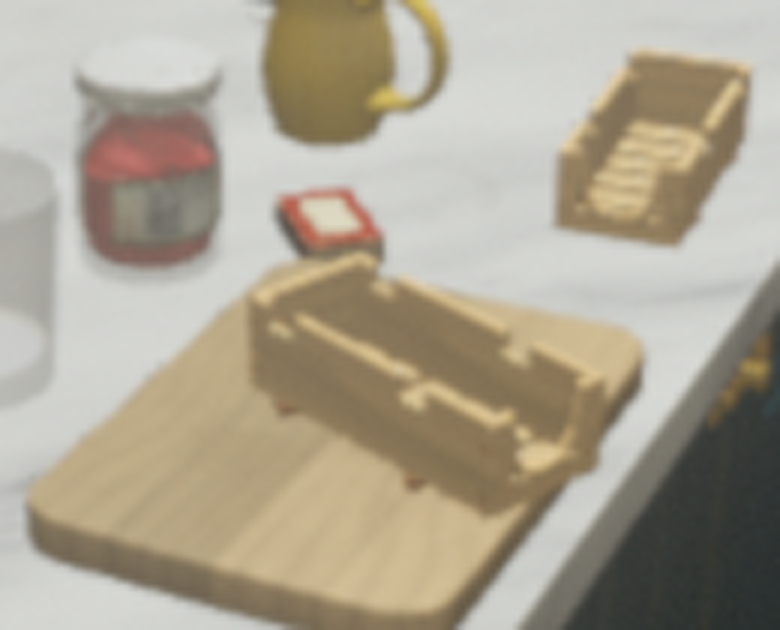

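View pics/c3.png

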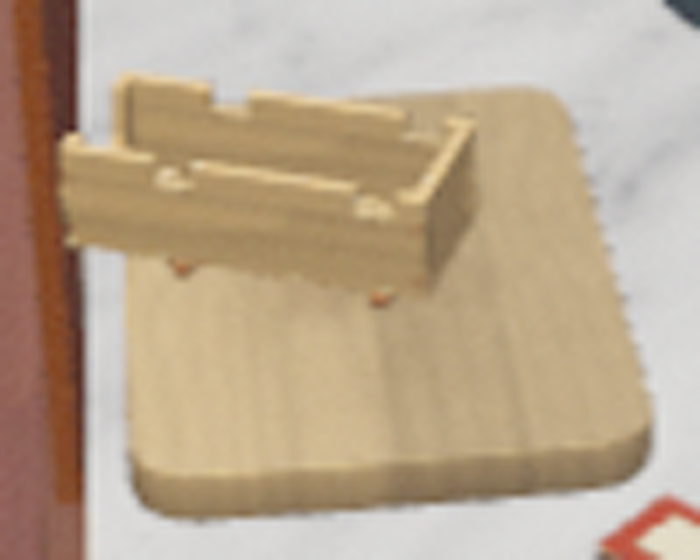

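View pics/c4.png

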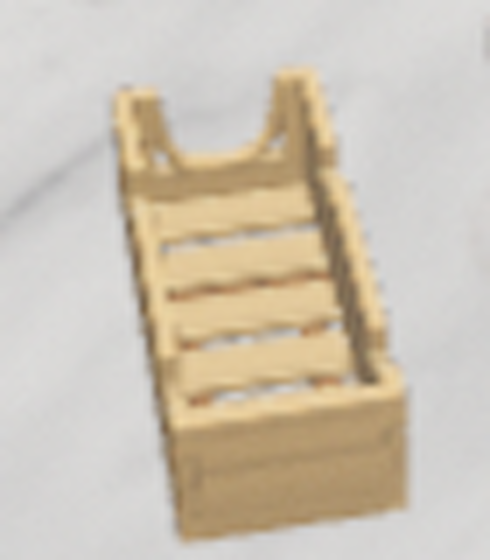

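```bash
cat > h.py <<'E'
from workcell import env
import numpy as np,cv2
from scipy.optimize import least_squares
def proj(n,P):
    m=env.camera_model(n); p=np.atleast_2d(P)@m["R"].T+m["t"]; q=p@m["intrinsics"].T
    return q[:,:2]/q[:,2:]
def wproj(P,s):
    m=env.camera_model("wrist"); T=m["T_tool_cam"]; K=m["intrinsics"]
    R=np.array(s["tool_rot"]); t=np.array(s["ee_pos"])
    p=((np.atleast_2d(P)-t)@R-T[:3,3])@T[:3,:3]
    r=np.hypot(p[:,0],p[:,1]); th=np.arctan2(r,p[:,2])
    return np.c_[K[0,0]*th*p[:,0]/r+K[0,2],K[1,1]*th*p[:,1]/r+K[1,2]]
# rim corners: order full-(y-),full+(y+), scoop-, scoop+
C={'f-':(-.066,-.029,.024),'f+':(-.066,.029,.024),'s-':(.066,-.029,.024),'s+':(.066,.029,.024)}
def world(p,z,L):
    c,s=np.cos(p[2]),np.sin(p[2]); L=np.atleast_2d(L)
    return np.c_[p[0]+c*L[:,0]-s*L[:,1],p[1]+s*L[:,0]+c*L[:,1],z+L[:,2]]
def fit(obs,z,p0):  # obs: list (cam or state, localpoint, (u,v))
    def f(p):
        r=[]
        for cam,l,uv in obs:
            P=world(p,z,C[l] if isinstance(l,str) else l)
            r.append((proj(cam,P) if isinstance(cam,str) else wproj(P,cam))[0]-uv)
        return np.concatenate(r)
    o=least_squares(f,p0,loss='soft_l1')
    return o.x,o.fun.reshape(-1,2)
E
python3 - <<'E'
from h import *
def cr(cam,x,y,s,d): return [(cam,k,np.array([x+(u+.5)/s-.5,y+(v+.5)/s-.5])) for k,(u,v) in d.items()]
# sides: determine by geometry, try both
A=cr("scene",225,300,7,{'f-':(663,200),'f+':(548,72),'s-':(150,400),'s+':(62,248)})
B=cr("scene",300,170,6,{'f-':(748,65),'f+':(635,52),'s+':(562,152)})+cr("side",265,310,7,{'f-':(175,425),'f+':(408,380),'s-':(115,92),'s+':(315,70)})
D=cr("scene",300,170,6,{'f-':(252,295),'f+':(372,257),'s+':(602,375)})+cr("side",250,235,7,{'f-':(475,122),'f+':(428,200),'s+':(62,142),'s-':(120,76)})
import itertools
SW={'f-':'f+','f+':'f-','s-':'s+','s+':'s-'}
for n,o,z in (("A",A,.024),("B",B,.024),("base",D,.046)):
  for sw in (0,1):
    oo=[(c,SW[k] if sw else k,u) for c,k,u in o]
    best=min((fit(oo,z,[.5,0,a]) for a in np.arange(-3,3.2,.8)),key=lambda t:np.abs(t[1]).sum())
    print(n,sw,best[0][:2].round(4),np.degrees(best[0][2]).round(1),best[1].round(1).tolist())
E
```

```text
Traceback (most recent call last):
  File "h.py", line 25, in fit
    o=least_squares(f,p0,loss='soft_l1')
  File "h.py", line 23, in f
    r.append((proj(cam,P) if isinstance(cam,str) else wproj(P,cam))[0]-uv)
              ~~~~^^^^^^^
  File "h.py", line 5, in proj
    m=env.camera_model(n); p=np.atleast_2d(P)@m["R"].T+m["t"]; q=p@m["intrinsics"].T
ValueError: time passes only in moves, steps and waits
```

```bash
python3 - <<'E'
s=open('h.py').read()
s=s.replace('def proj(n,P):','M={n:env.camera_model(n) for n in ("scene","side","wrist")}\ndef proj(n,P):').replace('m=env.camera_model(n);','m=M[n];').replace('m=env.camera_model("wrist");','m=M["wrist"];')
open('h.py','w').write(s)
E
cat > f1.py <<'E'
from h import *
print(env.sense()['time'])
def cr(cam,x,y,s,d): return [(cam,k,np.array([x+(u+.5)/s-.5,y+(v+.5)/s-.5])) for k,(u,v) in d.items()]
A=cr("scene",225,300,7,{'f-':(663,200),'f+':(548,72),'s-':(150,400),'s+':(62,248)})
B=cr("scene",300,170,6,{'f-':(748,65),'f+':(635,52),'s+':(562,152)})+cr("side",265,310,7,{'f-':(175,425),'f+':(408,380),'s-':(115,92),'s+':(315,70)})
D=cr("scene",300,170,6,{'f-':(252,295),'f+':(372,257),'s+':(602,375)})+cr("side",250,235,7,{'f-':(475,122),'f+':(428,200),'s+':(62,142),'s-':(120,76)})
SW={'f-':'f+','f+':'f-','s-':'s+','s+':'s-'}
for n,o,z in (("A",A,.024),("B",B,.024),("base",D,.046)):
  for sw in (0,1):
    oo=[(c,SW[k] if sw else k,u) for c,k,u in o]
    best=min((fit(oo,z,[.5,0,a]) for a in np.arange(-3,3.2,.8)),key=lambda t:np.abs(t[1]).sum())
    print(n,sw,best[0][:2].round(4),np.degrees(best[0][2]).round(1),best[1].round(1).tolist())
E
python3 f1.py
```

```text
0.1
A 0 [0.5356 0.3334] 10.6 [[-0.2, -0.5], [5.0, 41.7], [0.1, -43.5], [-2.8, 0.0]]
A 1 [0.5335 0.3326] 58.1 [[1.1, -0.5], [0.8, -1.0], [-0.5, 0.6], [-1.5, 0.2]]
B 0 [ 0.5324 -0.343 ] 51.2 [[-1.7, -1.4], [29.2, 7.9], [0.2, -0.6], [4.8, 0.5], [-55.9, -5.5], [52.4, 5.0], [-1.6, -1.5]]
B 1 [ 0.5298 -0.3421] -265.8 [[0.7, -0.6], [-0.4, -1.3], [-0.7, -0.9], [0.0, -0.1], [0.2, 1.1], [-0.8, -0.7], [-0.2, -1.4]]
base 0 [ 0.5259 -0.0453] 154.8 [[-0.3, -1.1], [-1.4, -1.6], [0.6, -0.5], [-0.0, -0.5], [-1.1, 0.1], [-1.0, 0.1], [0.6, -1.5]]
base 1 [ 0.5274 -0.0484] 198.5 [[0.7, -2.6], [-22.5, 15.3], [-0.4, -0.4], [0.9, 1.0], [-2.4, -20.2], [-0.3, -0.3], [-0.4, 20.3]]
```

```bash
cat > go.py <<'E'
import sys
from h import *
from scipy.spatial.transform import Rotation as Ro
x,y,z,a=map(float,sys.argv[1:5])
s=env.sense(); R=np.array(s["tool_rot"]); t=np.array(s["ee_pos"])
c,sn=np.cos(np.radians(a)),np.sin(np.radians(a))
T=np.array([[c,sn,0],[sn,-c,0],[0,0,-1]])
d=R.T@(np.array([x,y,z])-t)/.2
r=Ro.from_matrix(R.T@T).as_rotvec(degrees=True)/120
print("t",round(s["time"],2),"pos",t.round(4),"yaw",round(np.degrees(np.arctan2(R[1,0],R[0,0])),2),"q",np.round(s["qpos"],1),"F",np.round(s["force"],1),"w",round(s["gripper_width"],4))
print("rows",d.round(3),r.round(3))
E
python3 go.py .48 -.05 .25 30
python3 - <<'E'
from h import *
def inter(n,u,v,z):
    m=M[n]; d=m["R"].T@np.linalg.inv(m["intrinsics"])@[u,v,1]; o=-m["R"].T@m["t"]; return (o+d*(z-o[2])/d[2]).round(3)
print("red lid",inter("scene",263,274,.068),"green lid",inter("scene",213,298,.068),"jar",inter("scene",324,184,.094),"glass",inter("scene",295,200,.089), "jug",inter("side",393,325,.085))
for u,v in ((307,249),(371,273),(406,222),(349,218)): print(inter("scene",u,v,.022))
E
```

```text
t 0.1 pos [ 0.1807 -0.519   0.2496] yaw -70.82 q [-82.4  14.9  88.   -0.   77.2 -11.6] F [ 0.1 -0.2  0.4] w 0.0854
rows [-1.723e+00 -2.184e+00  1.000e-03] [-0.001  0.    -0.84 ]
red lid [0.63  0.227 0.068] green lid [0.666 0.329 0.068] jar [ 0.7   -0.157  0.094] glass [ 0.722 -0.049  0.089] jug [ 0.697 -0.363  0.085]
[0.64  0.042 0.022]
[0.475 0.068 0.022]
[ 0.484 -0.183  0.022]
[ 0.62  -0.14   0.022]
```

```bash
python3 -m crank '[[-0.7,-0.9,0,0,0,-0.36,-1],[-0.7,-0.9,0,0,0,-0.36,-1],[-0.7,-0.9,0,0,0,-0.36,-1],[-0.7,-0.9,0,0,0,-0.36,-1],[-0.7,-0.9,0,0,0,-0.36,-1]]'; python3 go.py .48 -.05 .25 64.8
```

```text
time: 0.6
ee_pos: [0.3057, -0.3242, 0.2495]
tool_rot: [[0.888, -0.46, -0.0], [-0.46, -0.888, 0.003], [-0.002, -0.003, -1.0]]
force: [0.5, -0.2, 0.1]
gripper_width: 0.0851
t 0.6 pos [ 0.3057 -0.3242  0.2495] yaw -27.4 q [-6.120e+01  4.000e+00  1.012e+02  1.000e-01  7.490e+01 -3.380e+01] F [ 0.5 -0.2  0.1] w 0.0851
rows [ 0.143 -1.618  0.002] [-0.002 -0.001 -0.768]
```

```bash
python3 -m crank '[[0.09,-1,0,0,0,-0.768,-1],[0.09,-1,0,0,0,-0.768,-1],[0.09,-1,0,0,0,-0.768,-1],[0.09,-1,0,0,0,-0.768,-1],[0.09,-1,0,0,0,-0.768,-1]]'; python3 go.py .48 -.05 .25 64.8
```

```text
time: 1.1
ee_pos: [0.4154, -0.1498, 0.2499]
tool_rot: [[0.962, 0.273, 0.001], [0.273, -0.962, 0.005], [0.002, -0.004, -1.0]]
force: [0.0, -0.3, 0.1]
gripper_width: 0.0854
t 1.1 pos [ 0.4154 -0.1498  0.2499] yaw 15.85 q [-34.6   3.5 101.7   0.3  74.9 -50.5] F [ 0.  -0.3  0.1] w 0.0854
rows [ 0.447 -0.392  0.002] [-0.002 -0.002 -0.408]
```

```bash
python3 -m crank '[[0.447,-0.392,0,0,0,-0.408,-1],[0.447,-0.392,0,0,0,-0.408,-1],[0.447,-0.392,0,0,0,-0.408,-1],[0.447,-0.392,0,0,0,-0.408,-1],[0.447,-0.392,0,0,0,-0.408,-1]]'
python3 -m crank '[[0,0,0,0,0,-0.05,-1],[0,0,0,0,0,-0.05,-1],[0,0,0,0,0,-0.05,-1]]'
python3 - <<'E'
from h import *; import pickle
s=env.sense(); im=env.capture("wrist"); cv2.imwrite("pics/w1.png",im[:,:,::-1]); pickle.dump(s,open("s1.pkl","wb"))
E
python3 go.py .5335 .3326 .2 148
```

```text
time: 1.6
ee_pos: [0.4801, -0.0487, 0.2499]
tool_rot: [[0.521, 0.854, -0.0], [0.854, -0.521, 0.005], [0.004, -0.003, -1.0]]
force: [0.1, 0.4, 0.5]
gripper_width: 0.0856
time: 1.9
ee_pos: [0.4799, -0.0486, 0.2496]
tool_rot: [[0.432, 0.902, -0.001], [0.902, -0.432, 0.005], [0.004, -0.003, -1.0]]
force: [-0.2, 0.2, -0.4]
gripper_width: 0.0856
t 1.95 pos [ 0.4799 -0.0487  0.2497] yaw 64.43 q [-19.3   7.9  96.8   0.3  75.5 -83.8] F [0.3 0.2 0.1] w 0.0854
rows [ 1.834 -0.581  0.258] [ 0.    -0.003 -0.696]
```

View pics/w1.png

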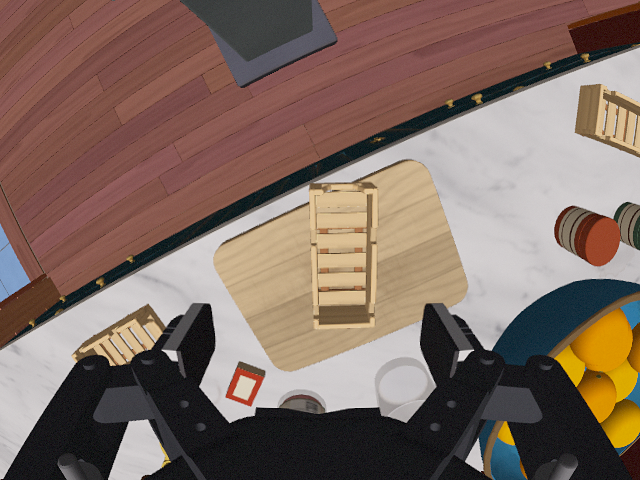

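Run:
```python
import cv2
im=cv2.imread("pics/w1.png")[170:340,290:400]
cv2.imwrite("pics/w1c.png",cv2.resize(im[0:90],None,fx=6.5,fy=6.5,interpolation=cv2.INTER_CUBIC))
cv2.imwrite("pics/w1d.png",cv2.resize(im[85:170],None,fx=6.5,fy=6.5,interpolation=cv2.INTER_CUBIC))
```

```text
(no output)
```

View pics/w1c.png

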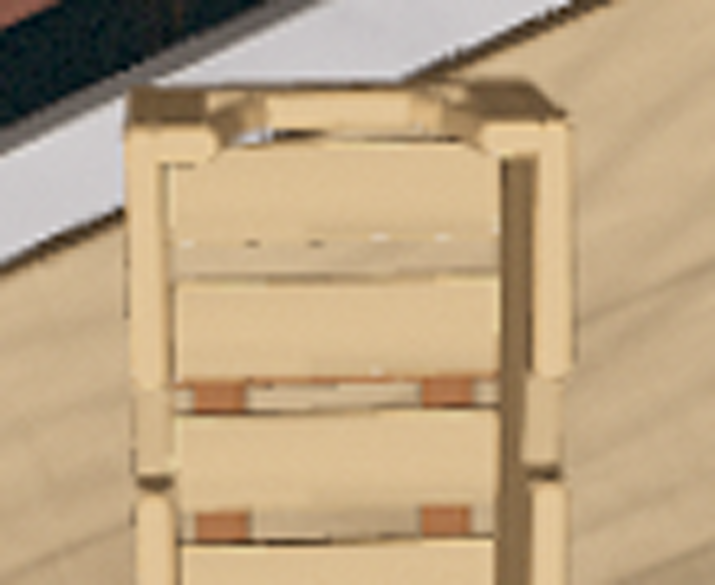

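View pics/w1d.png

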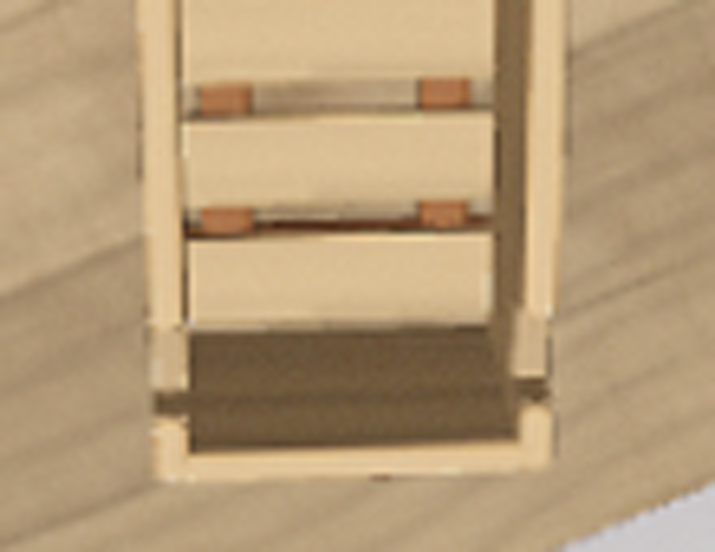

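```bash
cat > f2.py <<'E'
from h import *; import pickle
s=pickle.load(open("s1.pkl","rb"))
def P(u,v,oy): return np.array([290+(u+.5)/6.5-.5,170+oy+(v+.5)/6.5-.5])
y=.029;z=.024
o=[(s,(.066,y,z),P(128,125,0)),(s,(.066,-y,z),P(570,122,0)),(s,(-.066,y,z),P(155,480,85)),(s,(-.066,-y,z),P(550,468,85)),
(s,(.031,y,z),P(133,388,0)),(s,(.017,y,z),P(137,487,0)),(s,(.031,-y,z),P(569,375,0)),(s,(.017,-y,z),P(567,485,0)),
(s,(-.041,y,z),P(150,325,85)),(s,(-.055,y,z),P(155,415,85)),(s,(-.041,-y,z),P(550,310,85)),(s,(-.055,-y,z),P(551,405,85))]
for zz in (.044,.046,.048):
    p,r=fit(o,zz,[.526,-.045,np.radians(154.8)]); print(zz,p[:2].round(4),np.degrees(p[2]).round(2),np.abs(r).mean().round(2)); 
print(r.round(1).tolist())
E
python3 f2.py
```

```text
0.044 [ 0.5237 -0.0437] 155.74 0.45
0.046 [ 0.523  -0.0435] 155.75 0.63
0.048 [ 0.5222 -0.0433] 155.76 0.85
[[-1.1, -1.2], [1.3, -2.1], [-0.7, 0.9], [0.3, 0.7], [-0.6, -0.4], [-0.7, 0.2], [0.9, -0.0], [0.8, -1.2], [-0.7, 1.1], [-1.0, 0.7], [1.4, 1.4], [0.7, 0.2]]
```

```bash
python3 -m crank '[[0.95,-0.3,0.1,0,0,-0.36,-1],[0.95,-0.3,0.1,0,0,-0.36,-1],[0.95,-0.3,0.1,0,0,-0.36,-1],[0.95,-0.3,0.1,0,0,-0.36,-1],[0.95,-0.3,0.1,0,0,-0.36,-1]]'; python3 go.py .49 .31 .2 148
```

```text
time: 2.45
ee_pos: [0.5073, 0.1541, 0.2299]
tool_rot: [[-0.311, 0.95, -0.002], [0.95, 0.311, 0.007], [0.007, 0.001, -1.0]]
force: [0.3, -0.9, -0.1]
gripper_width: 0.0855
t 2.45 pos [0.5073 0.1541 0.2299] yaw 108.11 q [   4.6   13.6   92.5    0.4   74.  -103.7] F [ 0.3 -0.9 -0.1] w 0.0855
rows [0.767 0.16  0.156] [ 0.002 -0.003 -0.332]
```

```bash
python3 -m crank '[[0.74,0.1,0.1,0,0,-0.33,-1],[0.74,0.1,0.1,0,0,-0.33,-1],[0.74,0.1,0.1,0,0,-0.33,-1],[0.74,0.1,0.1,0,0,-0.33,-1],[0.74,0.1,0.1,0,0,-0.33,-1]]'; python3 -m crank '[[0,0,0,0,0,0,-1],[0,0,0,0,0,0,-1]]'
python3 - <<'E'
from h import *; import pickle
s=env.sense(); im=env.capture("wrist"); cv2.imwrite("pics/w2.png",im[:,:,::-1]); pickle.dump(s,open("s2.pkl","wb"))
E
python3 go.py .5335 .3326 .1 148
```

```text
time: 2.95
ee_pos: [0.4792, 0.3031, 0.2104]
tool_rot: [[-0.849, 0.529, -0.003], [0.529, 0.849, 0.007], [0.006, 0.005, -1.0]]
force: [1.0, 0.2, -0.1]
gripper_width: 0.0855
time: 3.15
ee_pos: [0.4791, 0.3031, 0.2102]
tool_rot: [[-0.847, 0.532, -0.003], [0.532, 0.847, 0.007], [0.006, 0.004, -1.0]]
force: [0.4, -1.0, 0.2]
gripper_width: 0.0854
t 3.2 pos [0.4793 0.3029 0.2103] yaw 147.87 q [  20.8   18.2   89.1    0.5   72.7 -127.3] F [-0.2 -0.3  0.3] w 0.0856
rows [-0.154  0.267  0.552] [ 0.002 -0.003 -0.001]
```

View pics/w2.png

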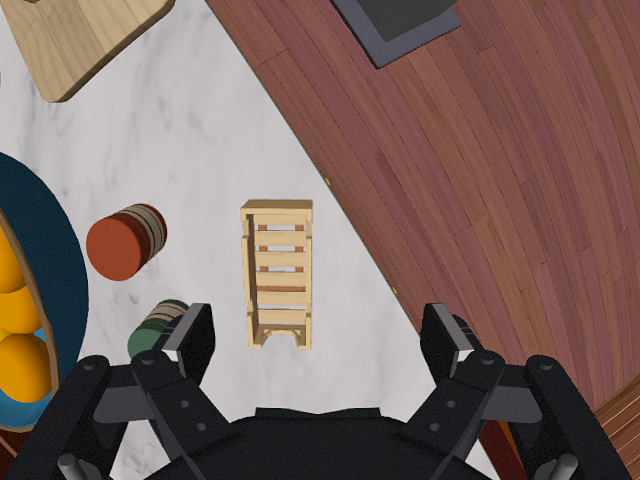

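Run:
```python
import cv2
im=cv2.imread("pics/w2.png")[190:360,230:330]
cv2.imwrite("pics/w2c.png",cv2.resize(im[0:90],None,fx=6.5,fy=6.5,interpolation=cv2.INTER_CUBIC))
cv2.imwrite("pics/w2d.png",cv2.resize(im[80:170],None,fx=6.5,fy=6.5,interpolation=cv2.INTER_CUBIC))
```

```text
(no output)
```

View pics/w2c.png

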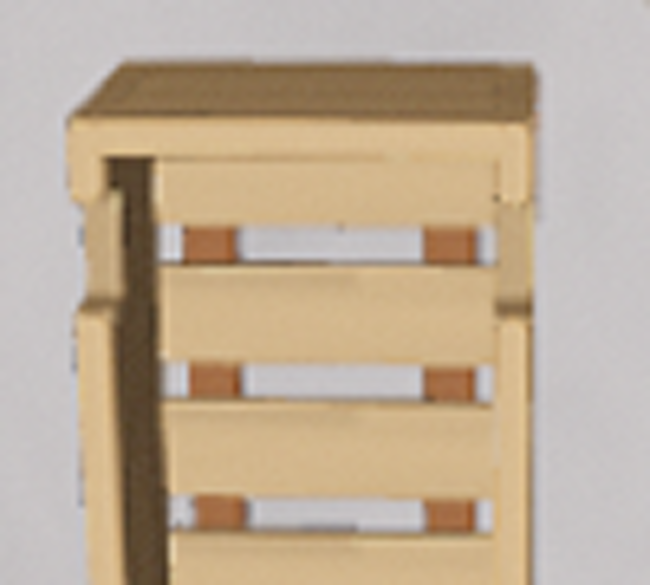

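View pics/w2d.png

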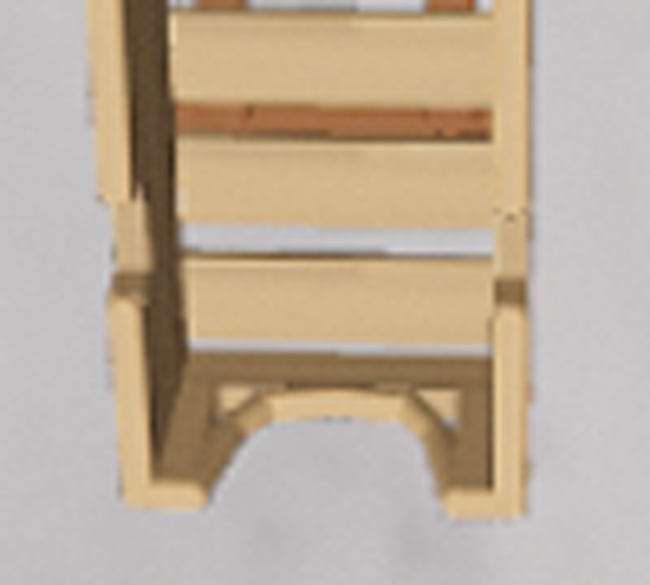

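```bash
cat > f3.py <<'E'
from h import *; import pickle
s=pickle.load(open("s2.pkl","rb"))
def P(u,v,oy): return np.array([230+(u+.5)/6.5-.5,190+oy+(v+.5)/6.5-.5])
y=.029;z=.024
o=[]
for x,l,r,oy in ((-.066,(68,118),(535,124),0),(-.055,(70,200),(533,203),0),(-.041,(78,308),(532,312),0),(.017,(98,203),(529,212),80),(.031,(108,300),(526,305),80),(.066,(124,506),(525,516),80)):
    o+=[(s,(x,-y,z),P(*l,oy)),(s,(x,y,z),P(*r,oy))]
for zz in (.020,.022,.024):
    p,r=fit(o,zz,[.533,.333,np.radians(58)]); print(zz,p[:2].round(4),np.degrees(p[2]).round(2),np.abs(r).mean().round(2)); 
print(r.round(1).tolist())
E
python3 f3.py
```

```text
0.02 [0.5344 0.3307] 56.97 0.31
0.022 [0.5338 0.3301] 56.99 0.34
0.024 [0.5333 0.3296] 57.0 0.5
[[-0.7, -0.8], [0.4, -1.3], [-0.5, -0.0], [0.6, 0.1], [-1.0, 0.1], [0.5, 0.3], [-0.2, 0.3], [0.4, 0.4], [-0.7, -0.5], [0.7, 0.3], [-0.4, 0.6], [0.6, 0.8]]
```

```bash
python3 go.py .534 .3303 .1 147; python3 -m crank '[[-0.164,0.268,0.3,0,0,0.008,-1],[-0.164,0.268,0.3,0,0,0.008,-1],[-0.164,0.268,0.55,0,0,0.008,-1],[-0.164,0.268,0.55,0,0,0.008,-1],[-0.164,0.268,0.55,0,0,0.008,-1]]'; python3 go.py .534 .3303 .028 147
```

```text
t 3.2 pos [0.4793 0.3029 0.2103] yaw 147.87 q [  20.8   18.2   89.1    0.5   72.7 -127.3] F [-0.2 -0.3  0.3] w 0.0856
rows [-0.162  0.259  0.552] [ 0.002 -0.003  0.007]
time: 3.7
ee_pos: [0.5347, 0.3308, 0.1]
tool_rot: [[-0.837, 0.548, -0.006], [0.548, 0.837, 0.006], [0.008, 0.002, -1.0]]
force: [0.4, 0.7, 0.8]
gripper_width: 0.0853
t 3.7 pos [0.5347 0.3308 0.1   ] yaw 146.79 q [  21.4   30.2   87.1    0.5   62.9 -125.7] F [0.4 0.7 0.8] w 0.0853
rows [-0.001 -0.005  0.36 ] [ 0.001 -0.004 -0.002]
```

```bash
python3 -m crank '[[0,-0.004,0.15,0.001,-0.004,0,-1],[0,-0.004,0.3,0.001,-0.004,0,-1],[0,-0.004,0.36,0.001,-0.004,0,-1],[0,-0.004,0.36,0.001,-0.004,0,-1],[0,-0.004,0.36,0.001,-0.004,0,-1]]'
python3 - <<'E'
from h import *
im=env.capture("wrist"); cv2.imwrite("pics/w3.png",im[:,:,::-1])
E
python3 go.py .534 .3303 .028 147
```

```text
time: 4.2
ee_pos: [0.5352, 0.331, 0.0303]
tool_rot: [[-0.836, 0.548, 0.003], [0.548, 0.836, 0.001], [-0.002, 0.003, -1.0]]
force: [0.7, 0.6, 0.7]
gripper_width: 0.0854
t 4.25 pos [0.5355 0.3311 0.0305] yaw 146.76 q [  21.6   34.8   90.4   -0.    54.6 -125.1] F [ 0.1 -0.1  0.1] w 0.0855
rows [ 0.004 -0.007  0.012] [ 0.002  0.001 -0.002]
```

View pics/w3.png

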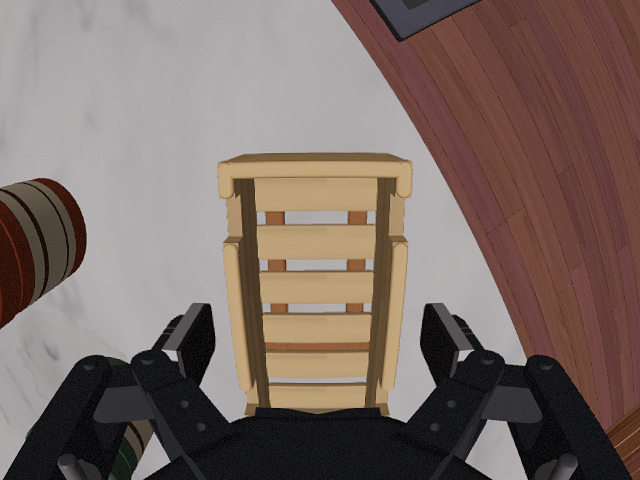

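```bash
python3 -m crank '[[0,-0.006,0.012,0,0,0,-1],[0,-0.006,0.012,0,0,0,-0.3],[0,-0.006,0.012,0,0,0,1],[0,-0.006,0.012,0,0,0,1],[0,-0.006,0.012,0,0,0,1]]' 40;  python3 -m crank '[[0,0,0,0,0,0,1],[0,0,0,0,0,0,1],[0,0,0,0,0,0,1]]'; python3 -m crank '[[0,0,-0.1,0,0,0,1],[0,0,-0.2,0,0,0,1],[0,0,-0.3,0,0,0,1],[0,0,-0.4,0,0,0,1],[0,0,-0.5,0,0,0,1]]'
python3 - <<'E'
from h import *; import pickle
s=env.sense();im=env.capture("wrist"); cv2.imwrite("pics/w4.png",im[:,:,::-1]);pickle.dump(s,open("s4.pkl","wb"))
im=env.capture("scene"); cv2.imwrite("pics/sc4.png",im[:,:,::-1])
E
python3 go.py .48 .1 .15 105
```

```text
time: 4.75
ee_pos: [0.5352, 0.3303, 0.029]
tool_rot: [[-0.836, 0.548, 0.005], [0.548, 0.836, 0.002], [-0.003, 0.004, -1.0]]
force: [-1.2, -0.1, 6.0]
gripper_width: 0.0575
time: 5.05
ee_pos: [0.5352, 0.3303, 0.029]
tool_rot: [[-0.836, 0.548, 0.005], [0.548, 0.836, 0.002], [-0.003, 0.004, -1.0]]
force: [0.3, -0.5, 2.0]
gripper_width: 0.0577
time: 5.55
ee_pos: [0.5342, 0.33, 0.1289]
tool_rot: [[-0.836, 0.548, 0.003], [0.548, 0.836, 0.001], [-0.002, 0.003, -1.0]]
force: [0.6, 0.2, -2.5]
gripper_width: 0.0577
t 5.65 pos [0.5362 0.3308 0.1314] yaw 146.77 q [  21.6   28.1   85.7   -0.    65.7 -125.2] F [ 1.2  0.1 -2.3] w 0.0576
rows [-0.398 -1.119 -0.1  ] [0.005 0.001 0.348]
```

View pics/w4.png

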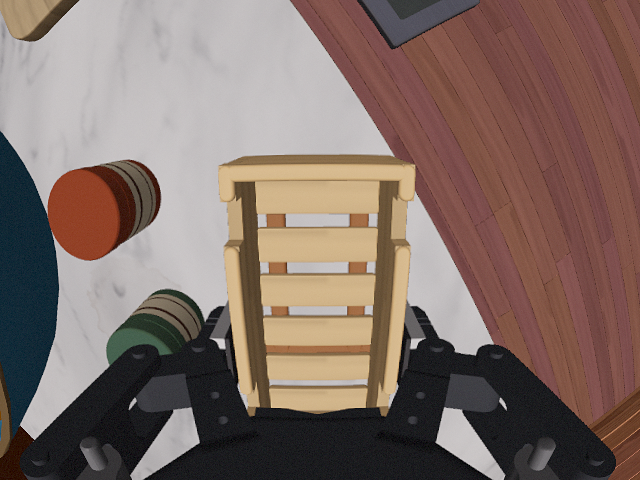

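View pics/sc4.png

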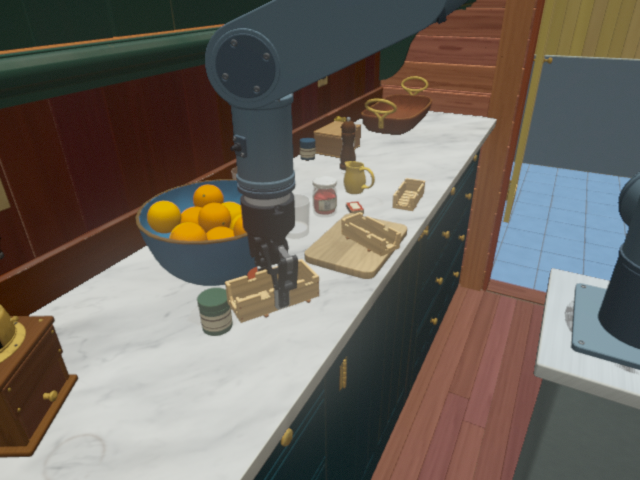

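Run:
```python
from h import *
for z in (.40,.42,.44,.46,.48,.5):
  print(z,proj("scene",[[.536,.331,z],[.48,.331,z],[.60,.331,z]]).round(0).tolist())
# cupboard edge
print(proj("scene",[[.62,.3,.46],[.62,0,.46],[.62,-.3,.46]]).round(0).tolist())
# tray pose in hand
import pickle
s=pickle.load(open("s4.pkl","rb"))
```

```text
0.4 [[259.0, 115.0], [298.0, 120.0], [220.0, 110.0]]
0.42 [[258.0, 99.0], [297.0, 104.0], [218.0, 95.0]]
0.44 [[257.0, 83.0], [296.0, 86.0], [216.0, 79.0]]
0.46 [[256.0, 66.0], [296.0, 68.0], [214.0, 63.0]]
0.48 [[254.0, 48.0], [295.0, 50.0], [212.0, 46.0]]
0.5 [[253.0, 29.0], [294.0, 31.0], [210.0, 28.0]]
[[217.0, 58.0], [321.0, 37.0], [381.0, 24.0]]
```

Run:
```python
import cv2
im=cv2.imread("pics/w4.png")[140:420,200:440]
cv2.imwrite("pics/w4c.png",cv2.resize(im[:140],None,fx=3.3,fy=3.3,interpolation=cv2.INTER_CUBIC))
cv2.imwrite("pics/w4d.png",cv2.resize(im[140:],None,fx=3.3,fy=3.3,interpolation=cv2.INTER_CUBIC))
```

```text
(no output)
```

View pics/w4c.png

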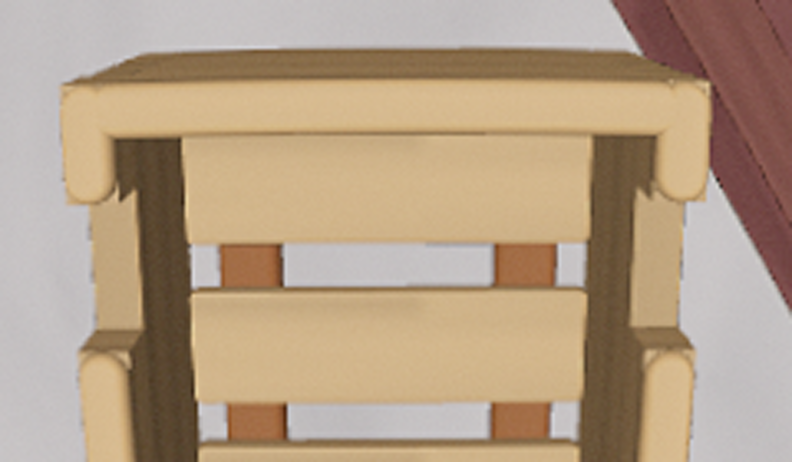

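View pics/w4d.png

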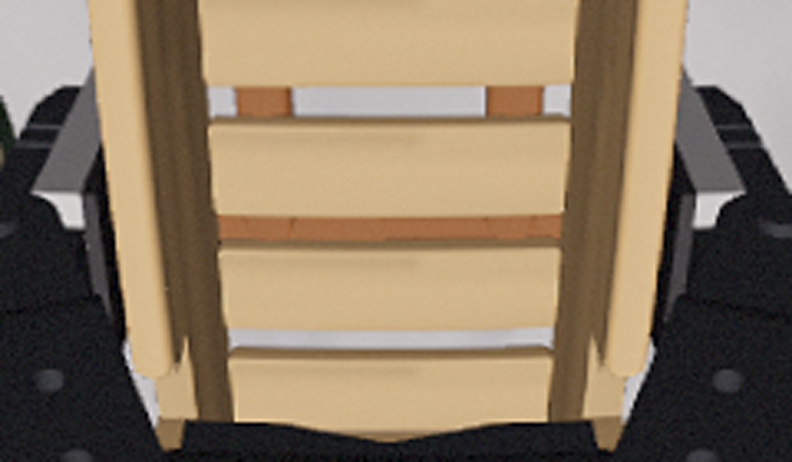

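```bash
cat > f4.py <<'E'
from h import *; import pickle
s=pickle.load(open("s4.pkl","rb"))
def P(u,v,oy): return np.array([200+(u+.5)/3.3-.5,140+oy+(v+.5)/3.3-.5])
y=.029;z=.024
o=[]
for x,l,r,oy in ((-.066,(62,88),(711,85),0),(-.055,(68,203),(706,203),0),(-.041,(79,350),(694,350),0),(.017,(131,374),(652,374),140)):
    o+=[(s,(x,-y,z),P(*l,oy)),(s,(x,y,z),P(*r,oy))]
t=np.array(s["ee_pos"]);R=np.array(s["tool_rot"]);print(t)
for dz in (-.002,-.005,-.008,-.011):
    p,r=fit(o,t[2]+dz,[t[0],t[1],np.radians(57)]); print(dz,"tool off",(R.T@(np.r_[p[:2],t[2]]-t)).round(4)[:2],np.degrees(p[2]).round(2)-(np.degrees(np.arctan2(R[1,0],R[0,0]))-90),np.abs(r).mean().round(2),r.round(1).tolist())
E
python3 f4.py
```

```text
[0.5342048  0.32995567 0.12891799]
-0.002 tool off [ 0.0015 -0.0017] 0.01622405894764256 3.91 [[-4.8, -3.8], [7.3, -3.1], [-4.5, -0.1], [6.8, -0.2], [-4.3, 2.2], [7.0, 2.1], [-1.5, 6.8], [1.2, 6.8]]
-0.005 tool off [ 0.0015 -0.0011] 0.09622405894764086 1.94 [[-2.3, -2.5], [4.0, -2.1], [-2.0, 0.1], [3.6, -0.3], [-2.0, 1.1], [4.1, 0.8], [0.1, 2.9], [-0.4, 2.7]]
-0.008 tool off [ 0.0012 -0.0003] 0.09622405894764086 0.63 [[-0.3, -0.8], [0.3, -0.4], [-0.2, 0.8], [0.0, 0.4], [-0.3, 0.6], [0.7, 0.3], [1.0, -0.7], [-2.7, -0.7]]
-0.011 tool off [0.0012 0.0003] 0.08622405894764285 2.0 [[2.3, 0.2], [-2.3, 0.6], [2.4, 0.8], [-2.5, 0.4], [2.1, -0.5], [-1.6, -0.8], [2.5, -4.4], [-4.2, -4.4]]
```

```bash
python3 go.py .47 .15 .16 105;  python3 -m crank '[[-0.1,-0.2,-0.05,0.004,0,0.08,1],[-0.2,-0.4,-0.1,0.004,0,0.15,1],[-0.3,-0.6,-0.14,0.004,0,0.22,1],[-0.3,-0.8,-0.14,0.004,0,0.3,1],[-0.3,-0.87,-0.14,0.004,0,0.34,1]]'; python3 go.py .52 -.045 .16 65.75
```

```text
t 5.65 pos [0.5362 0.3308 0.1314] yaw 146.77 q [  21.6   28.1   85.7   -0.    65.7 -125.2] F [ 1.2  0.1 -2.3] w 0.0576
rows [-0.219 -0.937 -0.149] [0.005 0.001 0.348]
time: 6.15
ee_pos: [0.4882, 0.1494, 0.1567]
tool_rot: [[-0.267, 0.964, -0.001], [0.964, 0.267, -0.003], [-0.002, -0.002, -1.0]]
force: [0.2, -0.3, -0.8]
gripper_width: 0.0575
t 6.15 pos [0.4882 0.1494 0.1567] yaw 105.51 q [   4.6   15.7  100.8   -0.2   63.5 -100.9] F [ 0.2 -0.3 -0.8] w 0.0575
rows [-0.979 -0.107 -0.014] [-0.     0.001  0.331]
```

```bash
python3 -m crank '[[-0.2,-0.02,0,0,0.001,0.07,1],[-0.4,-0.04,0,0,0.001,0.14,1],[-0.6,-0.06,0,0,0.001,0.21,1],[-0.8,-0.08,0,0,0.001,0.28,1],[-0.97,-0.1,0,0,0.001,0.331,1]]'; python3 -m crank '[[0,0,0,0,0,0,1],[0,0,0,0,0,0,1]]';python3 go.py .5459 -.0563 .13 65.75
```

```text
time: 6.65
ee_pos: [0.5203, -0.0447, 0.1557]
tool_rot: [[0.416, 0.909, -0.003], [0.909, -0.416, -0.0], [-0.001, -0.002, -1.0]]
force: [0.0, 0.4, -2.2]
gripper_width: 0.0574
time: 6.85
ee_pos: [0.5194, -0.0452, 0.1541]
tool_rot: [[0.417, 0.909, -0.005], [0.909, -0.417, 0.001], [-0.001, -0.005, -1.0]]
force: [-0.1, 0.6, -1.8]
gripper_width: 0.0578
t 6.85 pos [ 0.5194 -0.0452  0.1541] yaw 65.36 q [-17.2  17.   99.4  -0.   63.9 -82.6] F [-0.1  0.6 -1.8] w 0.0578
rows [0.005 0.144 0.12 ] [-0.003  0.001 -0.003]
```

```bash
python3 -m crank '[[0,0.05,0.04,-0.003,0.001,-0.003,1],[0.003,0.1,0.08,-0.003,0.001,-0.003,1],[0.005,0.14,0.12,-0.003,0.001,-0.003,1],[0.005,0.144,0.12,-0.003,0.001,-0.003,1],[0.005,0.144,0.12,-0.003,0.001,-0.003,1]]'; python3 go.py .5459 -.0563 .11 65.75
python3 - <<'E'
from h import *; import pickle
s=env.sense();pickle.dump(s,open("s5.pkl","wb"))
for n in ("wrist","scene","side"):
    im=env.capture(n); cv2.imwrite(f"pics/{n}5.png",im[:,:,::-1])
def crop(n,x,y,w,h,s): 
    im=cv2.imread(f"pics/{n}5.png")[y:y+h,x:x+w]; return cv2.resize(im,None,fx=s,fy=s,interpolation=cv2.INTER_CUBIC)
cv2.imwrite("pics/sc5c.png",crop("scene",300,190,130,100,6)); cv2.imwrite("pics/sd5c.png",crop("side",240,200,110,90,7))
E
```

```text
time: 7.35
ee_pos: [0.5459, -0.0558, 0.1293]
tool_rot: [[0.41, 0.912, -0.0], [0.912, -0.41, 0.001], [0.001, -0.0, -1.0]]
force: [-1.0, 0.5, -3.0]
gripper_width: 0.0572
t 7.35 pos [ 0.5459 -0.0558  0.1293] yaw 65.76 q [-17.5  21.   97.4   0.   61.5 -83.3] F [-1.   0.5 -3. ] w 0.0572
rows [-0.002  0.001  0.097] [-0. -0.  0.]
```

View pics/wrist5.png

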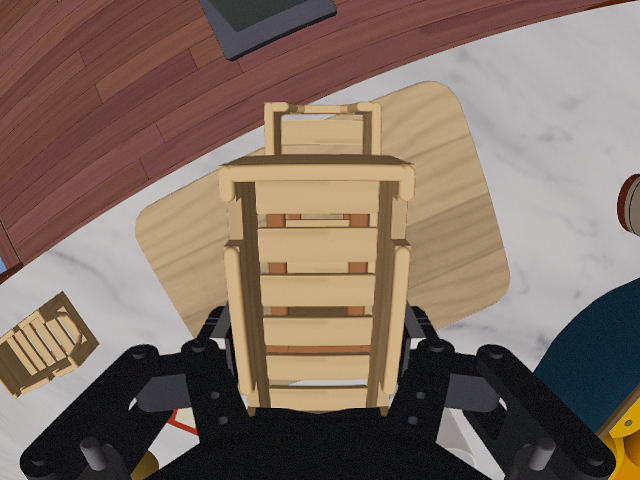

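View pics/sc5c.png

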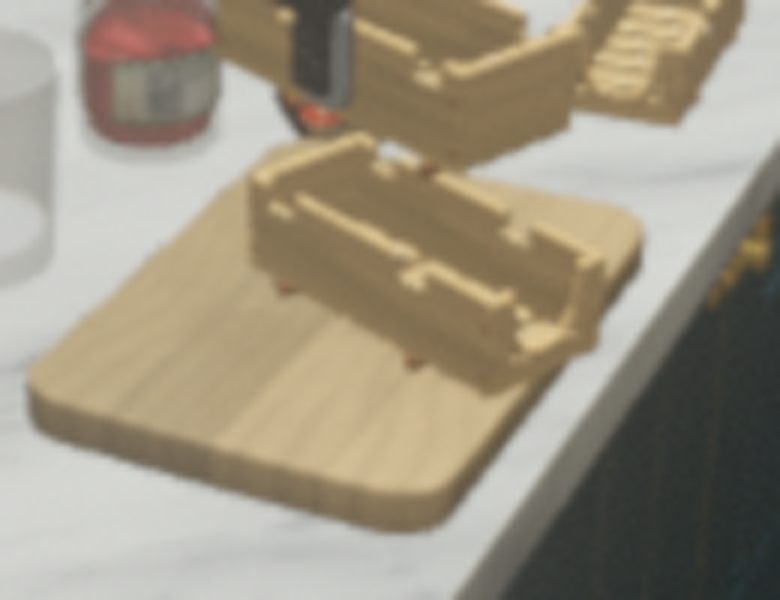

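View pics/sd5c.png

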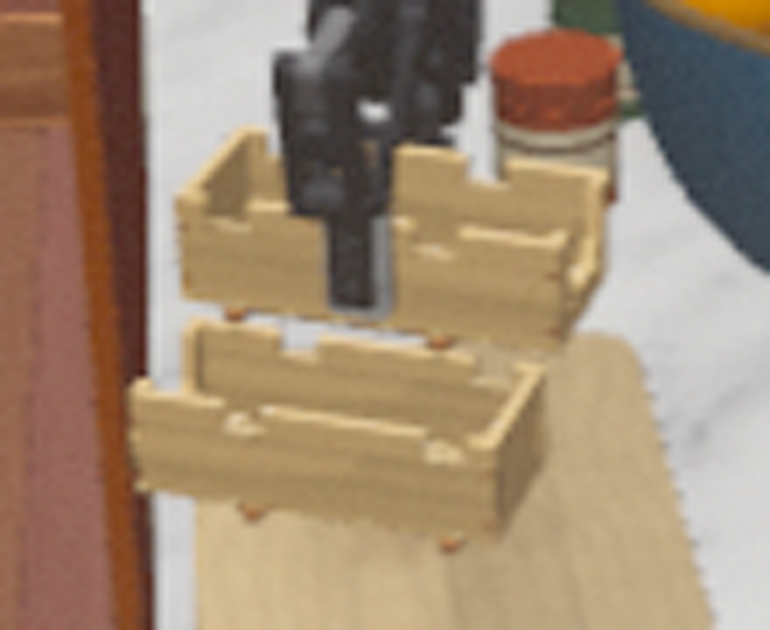

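View pics/scene5.png

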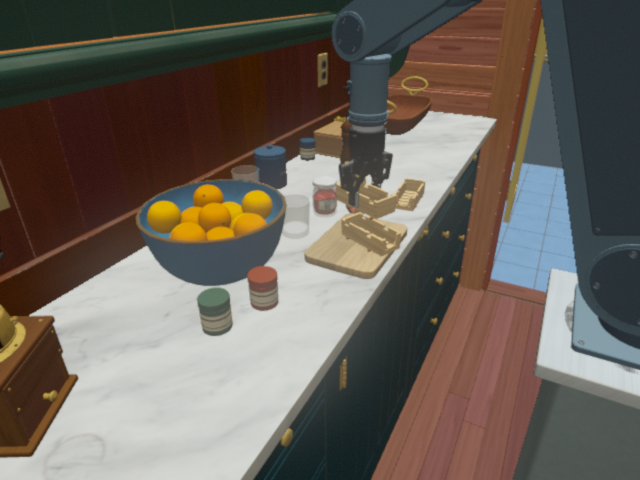

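Run:
```python
from h import *; import pickle
a=np.radians(-24.25)
for yy in (-.029,):
  for x in (-.048,.024):
    p=world((.5461,-.0551,a),.1293-.005,(x,yy,-.020)); q=p-[0,0,.0393]
    u=proj("side",p)[0];v=proj("side",q)[0]
    print(((u-[240,200])*7).round(1),((v-[240,200])*7).round(1),(v-u).round(2)*7)
s=pickle.load(open("s5.pkl","rb"))
for b in ((.5237,-.0437,np.radians(155.75),.044),(.526,-.045,np.radians(154.8),.044)):
    print(wproj(world(b[:3],b[3],[C['s+'],C['s-']]),s).round(1).tolist())
im=cv2.imread("pics/wrist5.png")[85:235,200:430]
cv2.imwrite("pics/w5c.png",cv2.resize(im,None,fx=3.4,fy=3.4,interpolation=cv2.INTER_CUBIC))
```

```text
[225.5 314.1] [232.2 416.2] [  6.72 102.13]
[430.1 343. ] [433.3 446.5] [  3.22 103.46]
[[263.3, 100.8], [381.6, 101.1]]
[[265.1, 105.1], [383.3, 107.4]]
```

View pics/w5c.png

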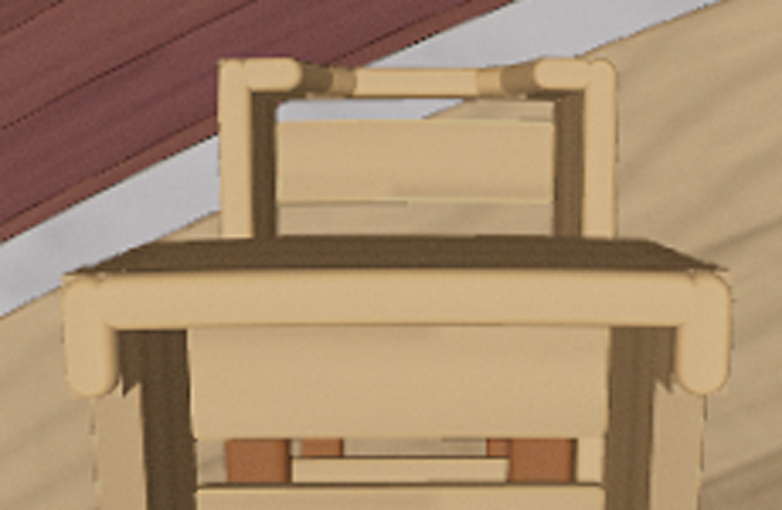

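```bash
python3 go.py .5465 -.0566 .099 65.75; python3 -m crank '[[-0.003,0.003,0.05,0,0,0,1],[-0.003,0.004,0.1,0,0,0,1],[-0.003,0.005,0.14,0,0,0,1],[-0.003,0.005,0.152,0,0,0,1],[-0.003,0.005,0.152,0,0,0,1]]'; python3 go.py .5465 -.0566 .095 65.75
```

```text
t 7.5 pos [ 0.5458 -0.0561  0.1302] yaw 65.74 q [-17.5  20.9  97.5   0.   61.5 -83.3] F [ 0.3 -1.2 -0.8] w 0.0575
rows [-0.001  0.004  0.156] [ 0. -0. -0.]
time: 8.0
ee_pos: [0.546, -0.0569, 0.0989]
tool_rot: [[0.411, 0.912, -0.0], [0.912, -0.411, 0.001], [0.001, -0.001, -1.0]]
force: [0.2, 0.5, -0.8]
gripper_width: 0.0573
t 8.0 pos [ 0.546  -0.0569  0.0989] yaw 65.74 q [-17.6  23.2  99.2   0.   57.7 -83.4] F [ 0.2  0.5 -0.8] w 0.0573
rows [0.002 0.002 0.02 ] [-0. -0. -0.]
```

```bash
python3 -m crank '[[0.002,0.002,0.01,0,0,0,1],[0.002,0.002,0.02,0,0,0,1],[0.002,0.002,0.02,0,0,0,1]]'; python3 go.py .5465 -.0566 .092 65.75
```

```text
time: 8.3
ee_pos: [0.5465, -0.0567, 0.0948]
tool_rot: [[0.411, 0.912, -0.0], [0.912, -0.411, 0.001], [0.001, -0.001, -1.0]]
force: [-0.0, -0.3, -1.3]
gripper_width: 0.0575
t 8.3 pos [ 0.5465 -0.0567  0.0948] yaw 65.74 q [-17.6  23.5  99.3   0.   57.2 -83.3] F [-0.  -0.3 -1.3] w 0.0575
rows [ 0.    -0.     0.014] [-0. -0. -0.]
```

```bash
python3 -m crank '[[0,0,0.007,0,0,0,1],[0,0,0.014,0,0,0,1],[0,0,0.02,0,0,0,1]]'; python3 go.py .5465 -.0566 .09 65.75;python3 - <<'E'
from h import *
for n in ("wrist","scene","side"):
    im=env.capture(n); cv2.imwrite(f"pics/{n}6.png",im[:,:,::-1])
def crop(n,x,y,w,h,s): 
    im=cv2.imread(f"pics/{n}6.png")[y:y+h,x:x+w]; return cv2.resize(im,None,fx=s,fy=s,interpolation=cv2.INTER_CUBIC)
cv2.imwrite("pics/sc6c.png",crop("scene",300,180,130,100,6)); cv2.imwrite("pics/sd6c.png",crop("side",240,200,110,90,7))
E
```

```text
time: 8.6
ee_pos: [0.5466, -0.0566, 0.0908]
tool_rot: [[0.411, 0.912, -0.0], [0.912, -0.411, 0.001], [0.001, -0.0, -1.0]]
force: [0.2, 0.1, -0.7]
gripper_width: 0.0576
t 8.6 pos [ 0.5466 -0.0566  0.0908] yaw 65.73 q [-17.6  23.8  99.6   0.1  56.6 -83.3] F [ 0.2  0.1 -0.7] w 0.0576
rows [-0.    -0.001  0.004] [-0. -0. -0.]
```

View pics/sc6c.png

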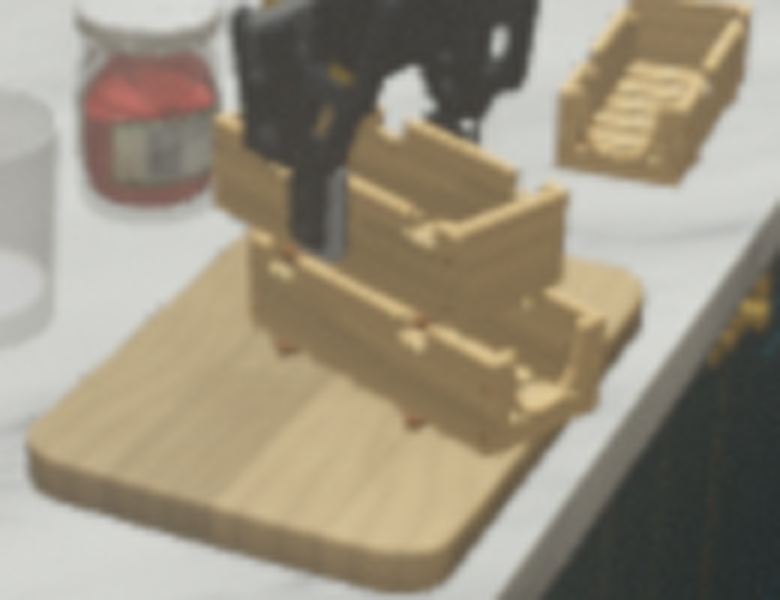

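View pics/sd6c.png

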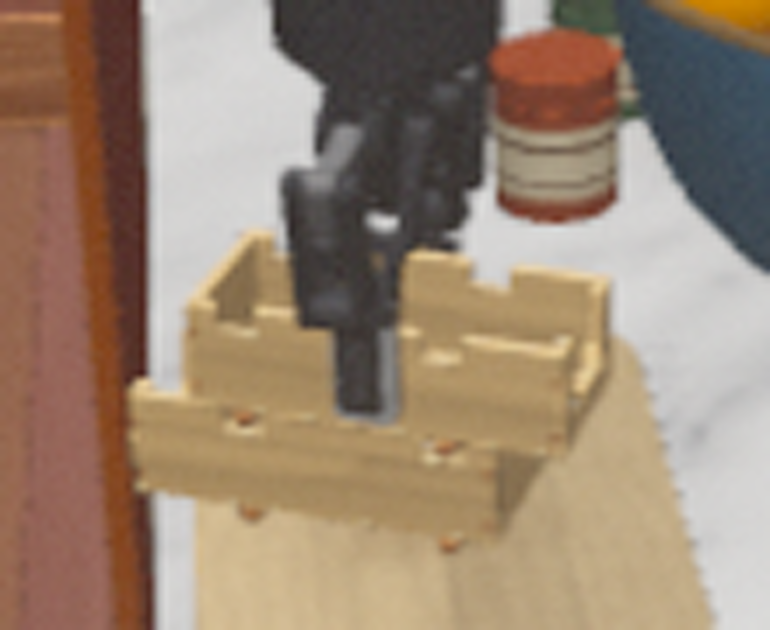

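```bash
python3 -m crank '[[0,0,0.005,0,0,0,1],[0,0,0.01,0,0,0,1],[0,0,0.01,0,0,0,1]]'; python3 go.py .5465 -.0566 .09 65.75
```

```text
time: 9.05
ee_pos: [0.5468, -0.0567, 0.0904]
tool_rot: [[0.411, 0.912, 0.001], [0.912, -0.411, 0.0], [0.001, 0.001, -1.0]]
force: [-3.7, 1.4, 10.1]
gripper_width: 0.0575
t 9.05 pos [ 0.5468 -0.0567  0.0904] yaw 65.75 q [-17.6  23.8  99.6   0.   56.5 -83.3] F [-3.7  1.4 10.1] w 0.0575
rows [-0.    -0.002  0.002] [ 0. -0.  0.]
```

```bash
python3 -m crank '[[0,0,-0.002,0,0,0,0],[0,0,-0.002,0,0,0,-0.5],[0,0,-0.002,0,0,0,-1],[0,0,-0.002,0,0,0,-1],[0,0,-0.002,0,0,0,-1]]'; python3 -m crank '[[0,0,-0.1,0,0,0,-1],[0,-0.05,-0.25,0,0,0,-1],[0,-0.15,-0.4,0,0,0,-1],[0,-0.25,-0.5,0,0,0,-1],[0,-0.25,-0.5,0,0,0,-1]]'; python3 go.py .53 -.342 .2 5
python3 - <<'E'
from h import *; import pickle
s=env.sense();pickle.dump(s,open("s7.pkl","wb"))
for n in ("wrist","scene","side"):
    im=env.capture(n); cv2.imwrite(f"pics/{n}7.png",im[:,:,::-1])
def crop(n,x,y,w,h,s): 
    im=cv2.imread(f"pics/{n}7.png")[y:y+h,x:x+w]; return cv2.resize(im,None,fx=s,fy=s,interpolation=cv2.INTER_CUBIC)
cv2.imwrite("pics/sc7c.png",crop("scene",300,180,130,100,6)); cv2.imwrite("pics/sd7c.png",crop("side",240,200,110,90,7))
E
```

```text
time: 9.55
ee_pos: [0.5467, -0.0567, 0.0906]
tool_rot: [[0.411, 0.912, 0.0], [0.912, -0.411, 0.0], [0.0, 0.0, -1.0]]
force: [-0.1, -0.0, -0.1]
gripper_width: 0.0855
time: 10.05
ee_pos: [0.5009, -0.0356, 0.1934]
tool_rot: [[0.41, 0.912, 0.004], [0.912, -0.41, -0.001], [0.001, 0.004, -1.0]]
force: [0.5, -0.4, -0.2]
gripper_width: 0.0857
t 10.05 pos [ 0.5009 -0.0356  0.1934] yaw 65.79 q [-16.8  12.5  99.4   0.   67.8 -82.6] F [ 0.5 -0.4 -0.2] w 0.0857
rows [-1.337  0.761 -0.031] [ 0.002 -0.002  0.507]
```

View pics/wrist7.png

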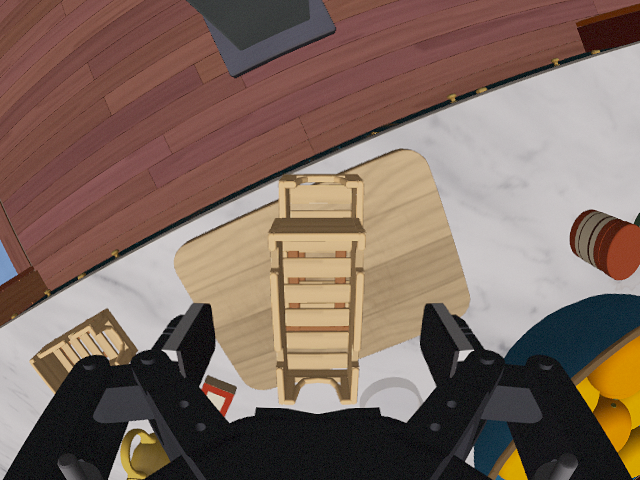

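View pics/sc7c.png

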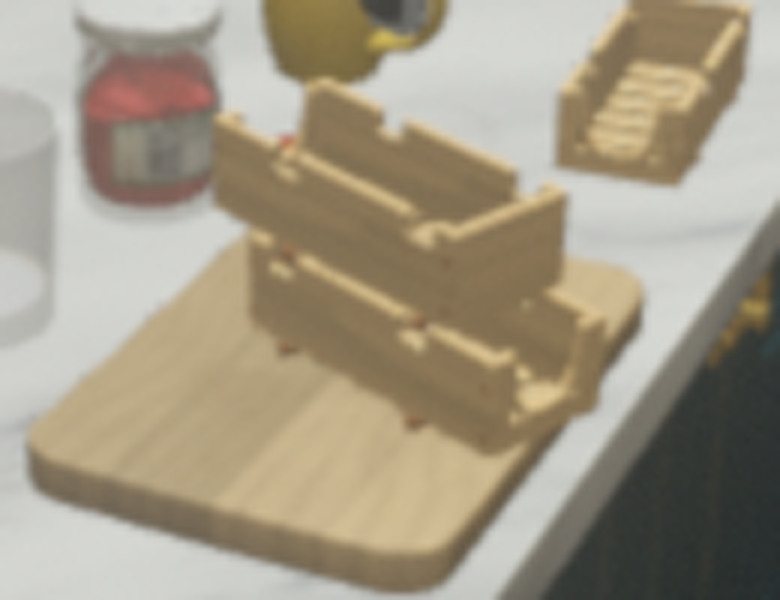

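View pics/sd7c.png

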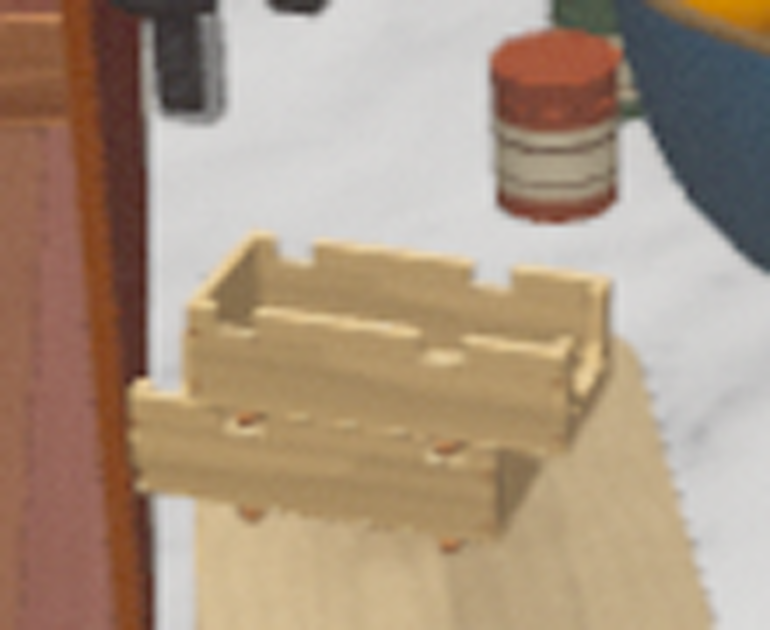

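```bash
python3 go.py .525 -.295 .21 4.2; python3 -m crank '[[-0.2,0.1,-0.08,0,0,0.07,-1],[-0.45,0.25,-0.08,0,0,0.14,-1],[-0.7,0.4,-0.08,0,0,0.21,-1],[-0.95,0.55,-0.08,0,0,0.29,-1],[-1,0.6,-0.08,0,0,0.36,-1]]'; python3 go.py .525 -.295 .21 4.2
```

```text
t 10.2 pos [ 0.5013 -0.0364  0.1901] yaw 65.75 q [-16.9  12.9  99.4   0.   67.7 -82.7] F [-0.2 -0.3 -0.7] w 0.0853
rows [-1.13   0.639 -0.099] [ 0.    -0.     0.513]
time: 10.7
ee_pos: [0.5283, -0.2714, 0.2041]
tool_rot: [[0.921, 0.389, -0.001], [0.389, -0.921, 0.001], [-0.001, -0.001, -1.0]]
force: [-0.0, -0.3, 0.3]
gripper_width: 0.0856
t 10.7 pos [ 0.5283 -0.2714  0.2041] yaw 22.91 q [-37.9  21.3  85.5  -0.   73.3 -60.8] F [-0.  -0.3  0.3] w 0.0856
rows [-0.061  0.102 -0.03 ] [-0.001  0.001  0.156]
```

```bash
python3 -m crank '[[-0.06,0.1,-0.03,0,0,0.07,-1],[-0.06,0.1,-0.03,0,0,0.14,-1],[-0.06,0.1,-0.03,0,0,0.156,-1],[-0.06,0.1,-0.03,0,0,0.156,-1]]'; python3 go.py .53 -.342 .1 4.2
python3 - <<'E'
from h import *; import pickle
s=env.sense();pickle.dump(s,open("s8.pkl","wb"))
im=env.capture("wrist"); cv2.imwrite(f"pics/w8.png",im[:,:,::-1])
E
```

```text
time: 11.1
ee_pos: [0.5248, -0.2953, 0.2078]
tool_rot: [[0.997, 0.072, -0.004], [0.072, -0.997, 0.003], [-0.004, -0.003, -1.0]]
force: [0.4, 0.8, 0.0]
gripper_width: 0.0854
t 11.1 pos [ 0.5248 -0.2953  0.2078] yaw 4.11 q [-40.   22.   83.8  -0.   74.4 -44.1] F [0.4 0.8 0. ] w 0.0854
rows [0.011 0.237 0.538] [-0.002  0.002 -0.001]
```

View pics/w8.png

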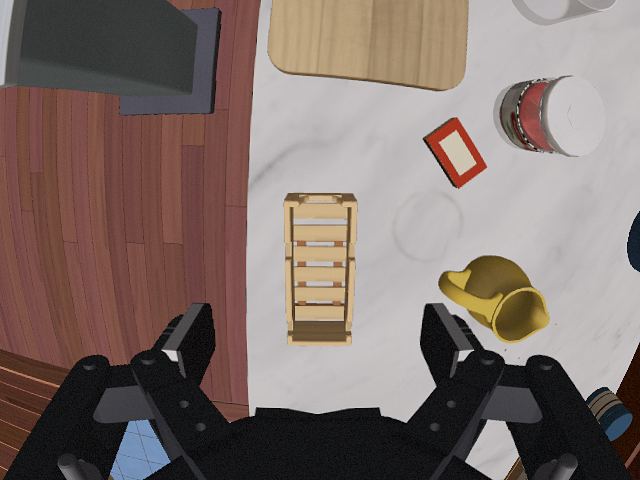

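Run:
```python
import cv2
im=cv2.imread("pics/w8.png")[185:355,270:370]
cv2.imwrite("pics/w8c.png",cv2.resize(im[0:90],None,fx=6.5,fy=6.5,interpolation=cv2.INTER_CUBIC))
cv2.imwrite("pics/w8d.png",cv2.resize(im[80:170],None,fx=6.5,fy=6.5,interpolation=cv2.INTER_CUBIC))
```

```text
(no output)
```

View pics/w8c.png

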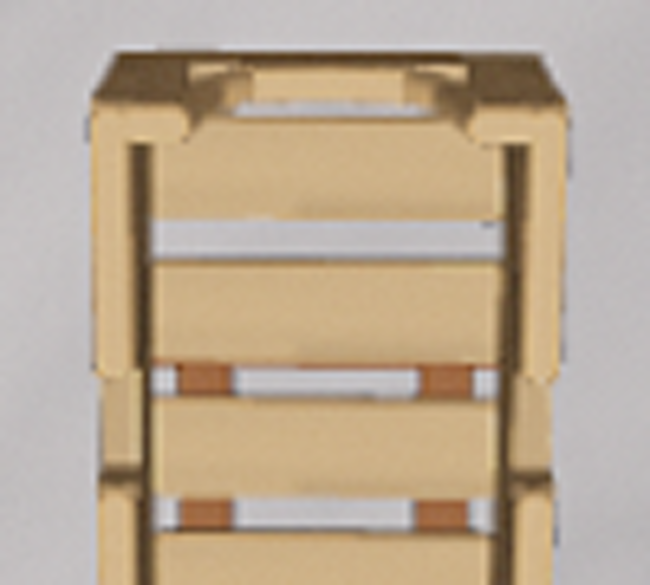

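View pics/w8d.png

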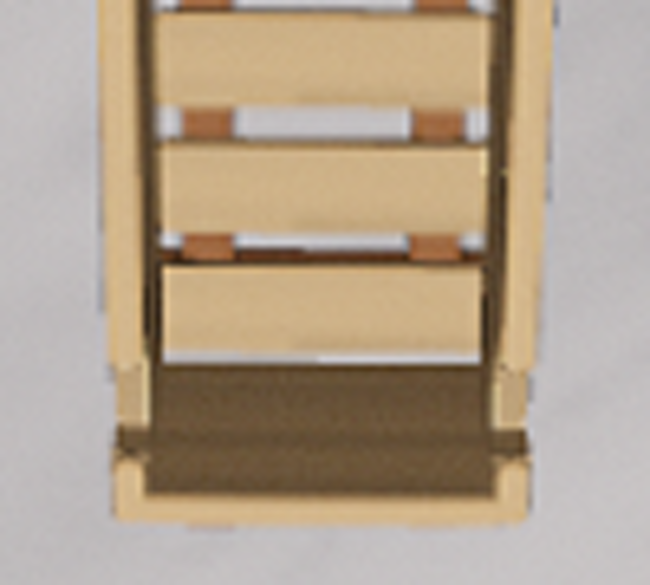

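```bash
cat > f8.py <<'E'
from h import *; import pickle
s=pickle.load(open("s8.pkl","rb"))
def P(u,v,oy): return np.array([270+(u+.5)/6.5-.5,185+oy+(v+.5)/6.5-.5])
y=.029;z=.024
o=[]
for x,l,r,oy in ((.066,(91,108),(567,106),0),(.031,(95,372),(558,378),0),(.017,(98,485),(554,485),0),(-.041,(107,370),(540,370),80),(-.055,(112,460),(530,460),80),(-.066,(116,524),(527,522),80)):
    o+=[(s,(x,y,z),P(*l,oy)),(s,(x,-y,z),P(*r,oy))]
for zz in (.020,.022,.024):
    p,r=fit(o,zz,[.53,-.342,np.radians(94)]); print(zz,p[:2].round(4),np.degrees(p[2]).round(2),np.abs(r).mean().round(2)); 
print(r.round(1).tolist())
E
python3 f8.py
```

```text
0.02 [ 0.5279 -0.3413] 93.82 0.37
0.022 [ 0.5278 -0.3405] 93.83 0.38
0.024 [ 0.5278 -0.3396] 93.82 0.49
[[-0.9, -1.6], [0.6, -0.9], [-0.6, 0.8], [0.6, 0.2], [-0.6, -0.1], [0.6, 0.2], [-0.1, 0.0], [-0.1, 0.3], [-0.3, -0.2], [0.7, 0.1], [-0.5, 0.2], [0.6, 0.8]]
```

```bash
python3 go.py .5268 -.341 .1 3.8; python3 -m crank '[[0,0.1,0.2,-0.002,0.002,0,-1],[-0.005,0.2,0.4,-0.002,0.002,0.002,-1],[-0.005,0.232,0.537,-0.002,0.002,0.002,-1],[-0.005,0.232,0.537,-0.002,0.002,0.002,-1],[-0.005,0.232,0.537,-0.002,0.002,0.002,-1]]'; python3 go.py .5268 -.341 .028 3.8
```

```text
t 11.15 pos [ 0.5249 -0.2949  0.2082] yaw 4.22 q [-39.9  22.   83.8  -0.   74.4 -44.1] F [-0.3  0.7  0.3] w 0.0855
rows [-0.006  0.232  0.54 ] [-0.001  0.002  0.003]
time: 11.65
ee_pos: [0.5269, -0.3406, 0.1002]
tool_rot: [[0.998, 0.07, -0.0], [0.07, -0.998, 0.0], [-0.0, -0.0, -1.0]]
force: [-0.3, 0.3, 1.4]
gripper_width: 0.0855
t 11.65 pos [ 0.5269 -0.3406  0.1002] yaw 4.01 q [-43.   30.   87.4  -0.   62.6 -47.1] F [-0.3  0.3  1.4] w 0.0855
rows [-0.001  0.002  0.361] [-0.     0.     0.002]
```

```bash
python3 -m crank '[[0,0.002,0.15,0,0,0.001,-1],[0,0.002,0.3,0,0,0.001,-1],[0,0.002,0.36,0,0,0.001,-1],[0,0.002,0.361,0,0,0.001,-1],[0,0.002,0.361,0,0,0.001,-1]]'; python3 go.py .5268 -.341 .029 3.8;  python3 - <<'E'
from h import *
im=env.capture("wrist"); cv2.imwrite(f"pics/w9.png",im[:,:,::-1])
E
```

```text
time: 12.15
ee_pos: [0.528, -0.3415, 0.0298]
tool_rot: [[0.998, 0.069, 0.002], [0.069, -0.998, -0.002], [0.002, 0.002, -1.0]]
force: [-0.4, -0.3, 0.6]
gripper_width: 0.0854
t 12.15 pos [ 0.528  -0.3415  0.0298] yaw 3.93 q [-43.   34.8  90.5   0.   54.6 -47. ] F [-0.4 -0.3  0.6] w 0.0854
rows [-0.006 -0.003  0.004] [ 0.001 -0.001  0.001]
```

View pics/w9.png

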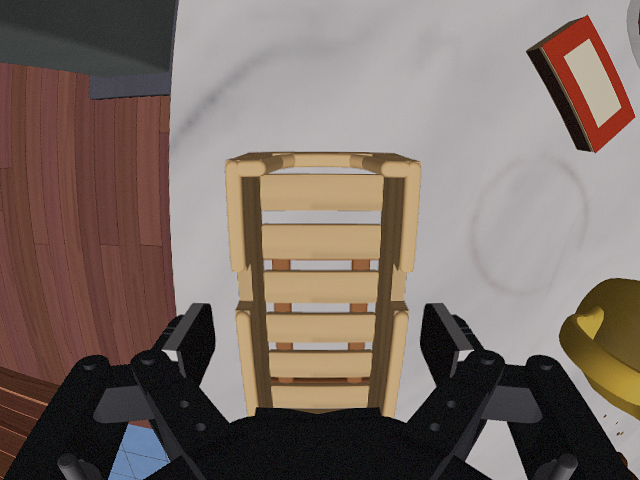

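```bash
python3 -m crank '[[0,-0.003,0.004,0,0,0,-1],[0,-0.003,0.004,0,0,0,-0.3],[0,-0.003,0.004,0,0,0,1],[0,-0.003,0.004,0,0,0,1],[0,-0.003,0.004,0,0,0,1]]' 40;  python3 -m crank '[[0,0,0,0,0,0,1],[0,0,0,0,0,0,1],[0,0,0,0,0,0,1]]'; python3 -m crank '[[0,0,-0.1,0,0,0,1],[0,0,-0.25,0,0,0,1],[0,0,-0.4,0,0,0,1],[0,0,-0.55,0,0,0,1],[0,0,-0.65,0,0,0,1]]'; python3 -m crank '[[0,0,0,0,0,0,1]]';python3 - <<'E'
from h import *; import pickle
s=env.sense();im=env.capture("wrist"); cv2.imwrite("pics/w10.png",im[:,:,::-1]);pickle.dump(s,open("s10.pkl","wb"))
im=im[140:420,200:440,::-1]
cv2.imwrite("pics/w10c.png",cv2.resize(im[:140],None,fx=3.3,fy=3.3,interpolation=cv2.INTER_CUBIC))
cv2.imwrite("pics/w10d.png",cv2.resize(im[140:],None,fx=3.3,fy=3.3,interpolation=cv2.INTER_CUBIC))
E
python3 go.py .48 -.15 .19 30
```

```text
time: 12.7
ee_pos: [0.5285, -0.3415, 0.0304]
tool_rot: [[0.998, 0.068, 0.003], [0.068, -0.998, -0.003], [0.003, 0.003, -1.0]]
force: [-1.0, 1.3, 6.4]
gripper_width: 0.0577
time: 13.0
ee_pos: [0.5285, -0.3415, 0.0304]
tool_rot: [[0.998, 0.068, 0.003], [0.068, -0.998, -0.003], [0.003, 0.003, -1.0]]
force: [-0.7, 0.5, 2.3]
gripper_width: 0.0573
time: 13.5
ee_pos: [0.5284, -0.3414, 0.1623]
tool_rot: [[0.998, 0.068, 0.005], [0.068, -0.998, -0.004], [0.004, 0.005, -1.0]]
force: [-0.9, -0.6, -1.0]
gripper_width: 0.0576
time: 13.6
ee_pos: [0.5296, -0.3425, 0.1651]
tool_rot: [[0.998, 0.068, 0.009], [0.068, -0.998, -0.008], [0.008, 0.008, -1.0]]
force: [0.9, -0.0, -2.0]
gripper_width: 0.0575
t 13.65 pos [ 0.529  -0.3419  0.1634] yaw 3.92 q [-43.   26.4  83.6   0.   69.5 -46.9] F [ 0.2 -0.  -1.6] w 0.0578
rows [-0.178 -0.973 -0.141] [ 0.004 -0.002 -0.217]
```

View pics/w10c.png

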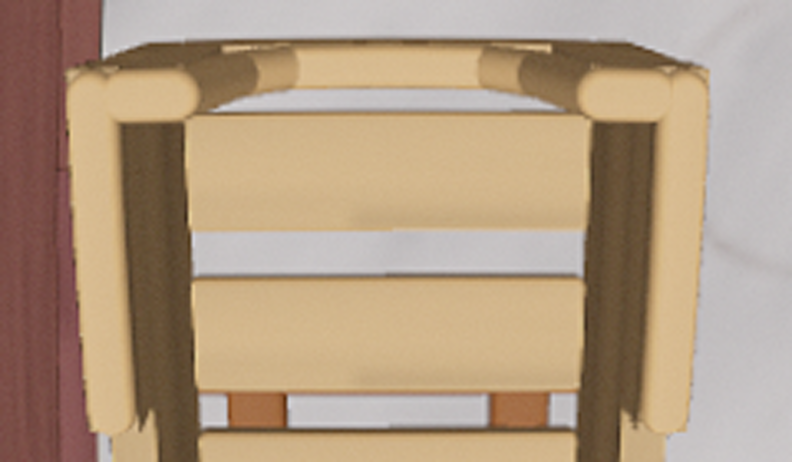

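View pics/w10d.png

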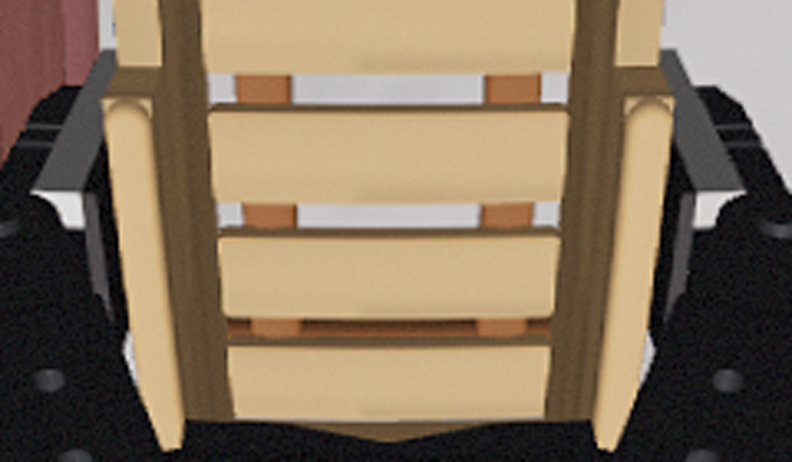

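```bash
cat > f10.py <<'E'
from h import *; import pickle
s=pickle.load(open("s10.pkl","rb"))
def P(u,v,oy): return np.array([200+(u+.5)/3.3-.5,140+oy+(v+.5)/3.3-.5])
y=.029;z=.024
o=[]
for x,l,r,oy in ((.066,(66,76),(711,74),0),(.031,(92,432),(690,432),0),(.017,(104,98),(674,98),140)):
    o+=[(s,(x,y,z),P(*l,oy)),(s,(x,-y,z),P(*r,oy))]
t=np.array(s["ee_pos"]);R=np.array(s["tool_rot"]);print(t)
for dz in (-.005,-.008,-.0094,-.011):
    p,r=fit(o,t[2]+dz,[t[0],t[1],np.radians(94)]); print(dz,"tool off",(R.T@(np.r_[p[:2],t[2]]-t)).round(4)[:2],np.degrees(p[2]).round(2)-(np.degrees(np.arctan2(R[1,0],R[0,0]))+90),np.abs(r).mean().round(2),r.round(1).tolist())
E
python3 f10.py
```

```text
[ 0.52962028 -0.34247903  0.16508577]
-0.005 tool off [-0.0016 -0.0025] -0.2843120932705432 3.39 [[-3.2, -6.7], [5.6, -5.3], [-3.7, 0.7], [3.6, 0.7], [-3.3, 2.0], [4.0, 1.9]]
-0.008 tool off [-0.0016 -0.0012] -0.15431209327054773 1.4 [[-0.9, -3.0], [2.1, -2.2], [-1.5, 1.0], [0.7, 0.6], [-1.2, 1.3], [1.5, 0.8]]
-0.0094 tool off [-0.0016 -0.0007] -0.06431209327054432 0.59 [[0.1, -1.5], [0.5, -1.0], [-0.4, 1.0], [-0.5, 0.4], [-0.2, 0.9], [0.5, 0.1]]
-0.011 tool off [-0.0016 -0.0002] -0.09431209327054546 0.72 [[1.5, -0.4], [-0.9, 0.2], [0.8, 0.5], [-1.8, 0.0], [0.9, -0.1], [-0.8, -0.7]]
```

Run:
```python
from h import *; import pickle
for f in ("s4","s10"):
    s=pickle.load(open(f+".pkl","rb")); R=np.array(s["tool_rot"]);t=np.array(s["ee_pos"])
    print(f,s["time"],R.round(4).tolist())
    for y in (0,-.066):
        for x in (0,.0012,-.0016): print(y,x,wproj(t+R@np.array([x,y,-.016]),s).round(1).tolist())
```

```text
s4 5.55 [[-0.8364, 0.5481, 0.0034], [0.5481, 0.8364, 0.0011], [-0.0023, 0.0028, -1.0]]
0 0 [[322.0, 356.8]]
0 0.0012 [[325.4, 356.8]]
0 -0.0016 [[317.4, 356.8]]
-0.066 0 [[322.7, 161.4]]
-0.066 0.0012 [[326.9, 161.4]]
-0.066 -0.0016 [[317.1, 161.4]]
s10 13.6 [[0.9976, 0.0684, 0.0086], [0.0684, -0.9976, -0.0079], [0.008, 0.0085, -0.9999]]
0 0 [[322.0, 356.8]]
0 0.0012 [[325.4, 356.8]]
0 -0.0016 [[317.4, 356.8]]
-0.066 0 [[322.7, 161.4]]
-0.066 0.0012 [[326.9, 161.4]]
-0.066 -0.0016 [[317.1, 161.4]]
```

Run:
```python
from h import *
print(M["wrist"]["T_tool_cam"].round(5).tolist())
T=M["wrist"]["T_tool_cam"]; p=(np.array([0,0,-.016])-T[:3,3])@T[:3,:3]; print(p, np.array([0,0,-.016])-T[:3,3])
```

```text
[[1.0, -0.00115, 0.00029, -0.0016], [0.00101, 0.95557, 0.29475, -0.0753], [-0.00061, -0.29475, 0.95557, -0.12317], [0.0, 0.0, 0.0, 1.0]]
[0.0016133  0.04035984 0.12460766] [0.00160264 0.07529689 0.10717462]
```

```bash
(cat f4.py | sed 's/^for dz.*/for dz in (-.005,-.0065,-.008):/'; echo; sed '1d' f10.py) > f11.py; python3 f11.py
```

```text
[0.5342048  0.32995567 0.12891799]
-0.005 tool off [-0.0013 -0.0003] 0.08622405894764285 1.95 [[-2.2, -2.6], [4.0, -2.1], [-2.0, 0.1], [3.6, -0.3], [-2.0, 1.2], [4.1, 0.8], [0.1, 3.0], [-0.4, 2.8]]
-0.0065 tool off [-0.0015  0.0001] 0.11622405894764398 1.18 [[-1.4, -1.8], [2.0, -1.4], [-1.2, 0.4], [1.7, -0.2], [-1.2, 0.8], [2.3, 0.4], [0.5, 1.1], [-1.5, 0.9]]
-0.008 tool off [-0.0016  0.0005] 0.08622405894764285 0.62 [[-0.3, -0.8], [0.3, -0.4], [-0.2, 0.8], [0.1, 0.3], [-0.3, 0.6], [0.7, 0.3], [1.0, -0.6], [-2.7, -0.7]]
[ 0.52962028 -0.34247903  0.16508577]
-0.005 tool off [-0.0016 -0.0025] -0.2843120932705432 3.39 [[-3.2, -6.7], [5.6, -5.3], [-3.7, 0.7], [3.6, 0.7], [-3.3, 2.0], [4.0, 1.9]]
-0.008 tool off [-0.0016 -0.0012] -0.15431209327054773 1.4 [[-0.9, -3.0], [2.1, -2.2], [-1.5, 1.0], [0.7, 0.6], [-1.2, 1.3], [1.5, 0.8]]
-0.0094 tool off [-0.0016 -0.0007] -0.06431209327054432 0.59 [[0.1, -1.5], [0.5, -1.0], [-0.4, 1.0], [-0.5, 0.4], [-0.2, 0.9], [0.5, 0.1]]
-0.011 tool off [-0.0016 -0.0002] -0.09431209327054546 0.72 [[1.5, -0.4], [-0.9, 0.2], [0.8, 0.5], [-1.8, 0.0], [0.9, -0.1], [-0.8, -0.7]]
```

```bash
python3 go.py .49 -.17 .185 35; python3 -m crank '[[-0.03,-0.15,-0.03,0.004,-0.002,-0.06,1],[-0.06,-0.35,-0.06,0.004,-0.002,-0.13,1],[-0.1,-0.55,-0.1,0.004,-0.002,-0.19,1],[-0.13,-0.75,-0.11,0.004,-0.002,-0.24,1],[-0.13,-0.87,-0.11,0.004,-0.002,-0.258,1]]'; python3 go.py .51 -.042 .18 65.75
```

```text
t 13.65 pos [ 0.529  -0.3419  0.1634] yaw 3.92 q [-43.   26.4  83.6   0.   69.5 -46.9] F [ 0.2 -0.  -1.6] w 0.0578
rows [-0.135 -0.87  -0.115] [ 0.004 -0.002 -0.259]
time: 14.15
ee_pos: [0.4888, -0.1667, 0.1822]
tool_rot: [[0.818, 0.575, -0.004], [0.575, -0.818, 0.003], [-0.001, -0.005, -1.0]]
force: [0.6, 0.0, -1.6]
gripper_width: 0.0575
t 14.15 pos [ 0.4888 -0.1667  0.1822] yaw 35.13 q [-31.3  14.8  98.    0.   67.4 -66.4] F [ 0.6  0.  -1.6] w 0.0575
rows [ 0.446 -0.449  0.013] [-0.002 -0.    -0.255]
```

```bash
python3 -m crank '[[0.08,-0.08,0,-0.002,0,-0.06,1],[0.18,-0.18,0,-0.002,0,-0.12,1],[0.3,-0.3,0.01,-0.002,0,-0.18,1],[0.4,-0.4,0.01,-0.002,0,-0.24,1],[0.446,-0.449,0.013,-0.002,0,-0.255,1]]'; python3 -m crank '[[0,0,0,0,0,0,1]]'; python3 go.py .5259 -.0473 .165 65.75
```

```text
time: 14.65
ee_pos: [0.509, -0.0395, 0.1779]
tool_rot: [[0.407, 0.913, -0.004], [0.913, -0.407, 0.002], [0.0, -0.004, -1.0]]
force: [-0.5, -0.2, -1.3]
gripper_width: 0.0574
time: 14.75
ee_pos: [0.5084, -0.038, 0.1766]
tool_rot: [[0.406, 0.914, -0.006], [0.914, -0.406, 0.003], [0.0, -0.007, -1.0]]
force: [-0.9, -0.2, -2.0]
gripper_width: 0.0578
t 14.75 pos [ 0.5084 -0.038   0.1766] yaw 66.06 q [-16.9  14.6  99.3   0.1  66.5 -82.9] F [-0.9 -0.2 -2. ] w 0.0578
rows [-0.007  0.099  0.057] [-0.003  0.     0.003]
```

```bash
python3 -m crank '[[-0.003,0.05,0.02,-0.003,0,0.003,1],[-0.006,0.09,0.04,-0.003,0,0.003,1],[-0.006,0.099,0.057,-0.003,0,0.003,1],[-0.006,0.099,0.057,-0.003,0,0.003,1],[-0.006,0.099,0.057,-0.003,0,0.003,1]]'; python3 go.py .5259 -.0473 .141 65.75
python3 - <<'E'
from h import *; import pickle
s=env.sense();pickle.dump(s,open("s12.pkl","wb"))
for n in ("wrist","side"):
    im=env.capture(n); cv2.imwrite(f"pics/{n}12.png",im[:,:,::-1])
im=cv2.imread("pics/side12.png")[180:290,240:350]; cv2.imwrite("pics/sd12c.png",cv2.resize(im,None,fx=5.4,fy=5.4,interpolation=cv2.INTER_CUBIC))
E
```

```text
time: 15.25
ee_pos: [0.5258, -0.0478, 0.1647]
tool_rot: [[0.413, 0.911, -0.001], [0.911, -0.413, 0.0], [-0.0, -0.001, -1.0]]
force: [-0.1, -0.1, -1.5]
gripper_width: 0.0577
t 15.25 pos [ 0.5258 -0.0478  0.1647] yaw 65.62 q [-17.3  16.9  97.9   0.   65.3 -82.9] F [-0.1 -0.1 -1.5] w 0.0577
rows [ 0.002 -0.     0.119] [-0.001  0.    -0.001]
```

View pics/wrist12.png

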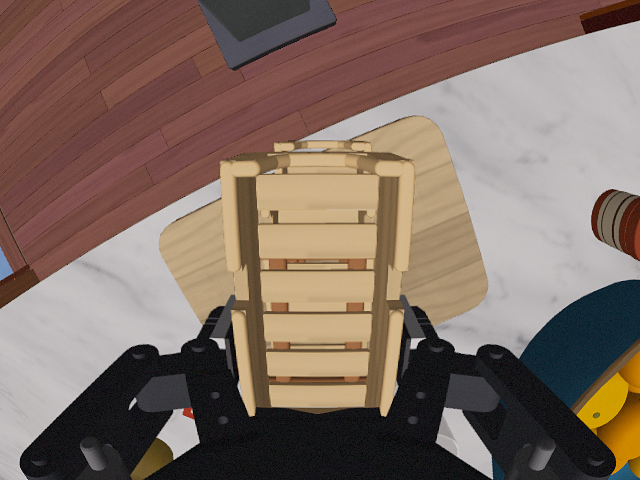

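View pics/sd12c.png

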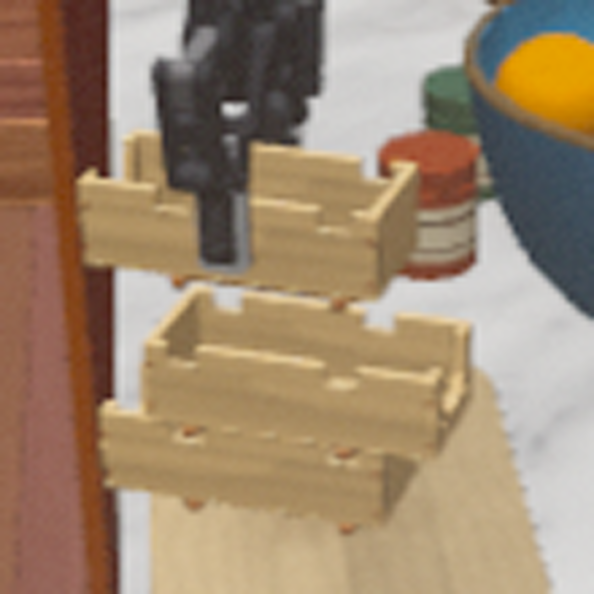

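```bash
python3 -m crank '[[0.002,0,0.04,-0.001,0,0,1],[0.002,0,0.08,-0.001,0,0,1],[0.002,0,0.11,-0.001,0,-0.001,1],[0.002,0,0.117,-0.001,0,-0.001,1],[0.002,0,0.117,-0.001,0,-0.001,1]]'; python3 go.py .5259 -.0473 .136 65.75
```

```text
time: 15.85
ee_pos: [0.5257, -0.0469, 0.1412]
tool_rot: [[0.41, 0.912, 0.001], [0.912, -0.41, -0.0], [-0.0, 0.001, -1.0]]
force: [-0.5, 0.1, -1.7]
gripper_width: 0.0573
t 15.85 pos [ 0.5257 -0.0469  0.1412] yaw 65.79 q [-17.2  18.3  99.6  -0.   62.  -83. ] F [-0.5  0.1 -1.7] w 0.0573
rows [-0.001  0.002  0.026] [0. 0. 0.]
```

```bash
python3 -m crank '[[-0.001,0.002,0.01,0,0,0,1],[-0.001,0.002,0.02,0,0,0,1],[-0.001,0.002,0.026,0,0,0,1],[-0.001,0.002,0.026,0,0,0,1]]'; python3 go.py .5259 -.0473 .132 65.75
```

```text
time: 16.25
ee_pos: [0.5259, -0.0472, 0.1358]
tool_rot: [[0.41, 0.912, 0.0], [0.912, -0.41, -0.0], [-0.0, 0.0, -1.0]]
force: [-0.4, 0.6, -0.7]
gripper_width: 0.0579
t 16.25 pos [ 0.5259 -0.0472  0.1358] yaw 65.79 q [-17.2  18.7  99.9  -0.   61.3 -83. ] F [-0.4  0.6 -0.7] w 0.0579
rows [-0.    -0.     0.019] [0. 0. 0.]
```

```bash
python3 -m crank '[[0,0,0.01,0,0,0,1],[0,0,0.018,0,0,0,1],[0,0,0.021,0,0,0,1],[0,0,0.021,0,0,0,1]]'; python3 go.py .5259 -.0473 .131 65.75
```

```text
time: 16.65
ee_pos: [0.526, -0.0472, 0.1319]
tool_rot: [[0.41, 0.912, 0.001], [0.912, -0.41, -0.0], [-0.0, 0.001, -1.0]]
force: [-1.4, 0.4, 2.0]
gripper_width: 0.0572
t 16.65 pos [ 0.526  -0.0472  0.1319] yaw 65.79 q [-17.2  18.9 100.2  -0.   60.8 -83. ] F [-1.4  0.4  2. ] w 0.0572
rows [-0.001 -0.001  0.005] [0. 0. 0.]
```

```bash
python3 -m crank '[[0,0,0.004,0,0,0,1],[0,0,0.006,0,0,0,1]]'
python3 - <<'E'
from h import *
for n in ("scene","side"):
    im=env.capture(n); cv2.imwrite(f"pics/{n}13.png",im[:,:,::-1])
a=cv2.imread("pics/side13.png")[180:290,240:350]; b=cv2.imread("pics/scene13.png")[160:270,310:430]
cv2.imwrite("pics/c13.png",np.hstack([cv2.resize(a,(396,396),interpolation=3),cv2.resize(b,(396,396*110//120),interpolation=3).copy() if 0 else cv2.resize(b,(400,396),interpolation=2)]))
E
```

```text
time: 16.85
ee_pos: [0.5261, -0.0473, 0.1318]
tool_rot: [[0.41, 0.912, 0.001], [0.912, -0.41, -0.001], [-0.0, 0.002, -1.0]]
force: [-3.9, 1.4, 10.7]
gripper_width: 0.0575
```

View pics/c13.png

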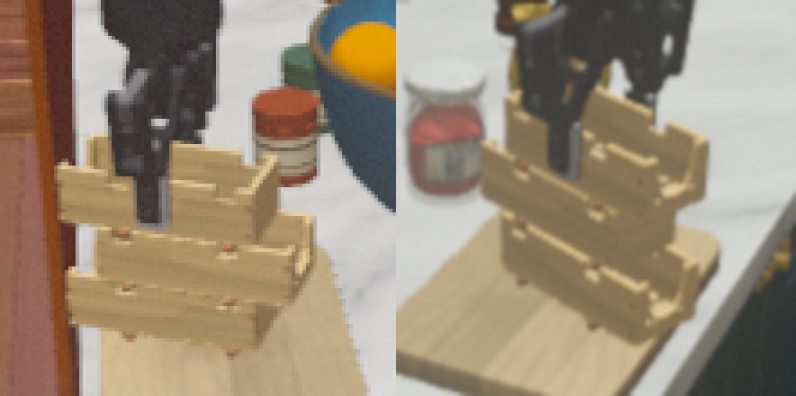

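Both pins of the third tray sit in the notches on each visible side, so I'm releasing and retreating.

```bash
python3 -m crank '[[0,0,-0.002,0,0,0,0],[0,0,-0.002,0,0,0,-0.5],[0,0,-0.002,0,0,0,-1],[0,0,-0.002,0,0,0,-1],[0,0,-0.002,0,0,0,-1]]'; python3 -m crank '[[0,0,-0.1,0,0,0,-1],[0,-0.04,-0.2,0,0,0,-1],[0,-0.15,-0.3,0,0,0,-1],[0,-0.3,-0.35,0,0,0,-1],[0,-0.4,-0.35,0,0,0,-1]]'; python3 -m crank '[[0,0,0,0,0,0,-1],[0,0,0,0,0,0,-1],[0,0,0,0,0,0,-1]]'
python3 - <<'E'
from h import *
for n in ("wrist","scene","side"):
    im=env.capture(n); cv2.imwrite(f"pics/{n}14.png",im[:,:,::-1])
a=cv2.imread("pics/side14.png")[180:290,240:350]; b=cv2.imread("pics/scene14.png")[160:270,310:430]
cv2.imwrite("pics/c14.png",np.hstack([cv2.resize(a,(396,396),interpolation=2),cv2.resize(b,(400,396),interpolation=2)]))
E
```

```text
time: 17.45
ee_pos: [0.5261, -0.0472, 0.132]
tool_rot: [[0.41, 0.912, 0.001], [0.912, -0.41, -0.001], [-0.0, 0.001, -1.0]]
force: [-0.5, 0.8, -0.5]
gripper_width: 0.0856
time: 17.95
ee_pos: [0.4525, -0.014, 0.2033]
tool_rot: [[0.41, 0.912, 0.003], [0.912, -0.41, -0.001], [0.0, 0.004, -1.0]]
force: [0.0, 0.4, -0.3]
gripper_width: 0.0852
time: 18.25
ee_pos: [0.4534, -0.0145, 0.2034]
tool_rot: [[0.41, 0.912, 0.004], [0.912, -0.41, -0.002], [0.0, 0.004, -1.0]]
force: [-0.0, -0.4, -0.5]
gripper_width: 0.0852
```

View pics/c14.png

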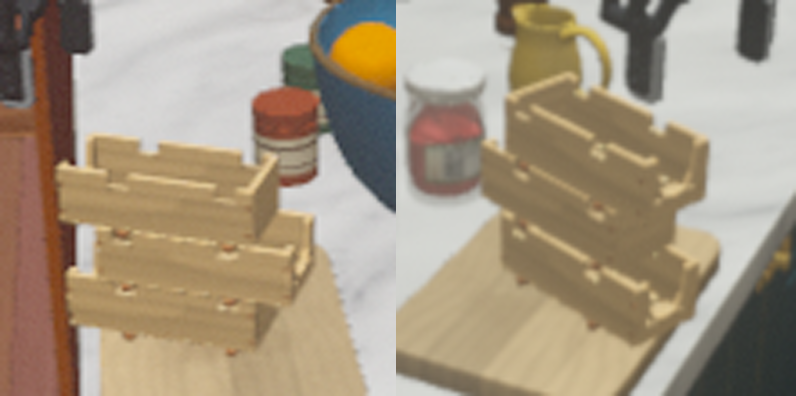

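View pics/wrist14.png

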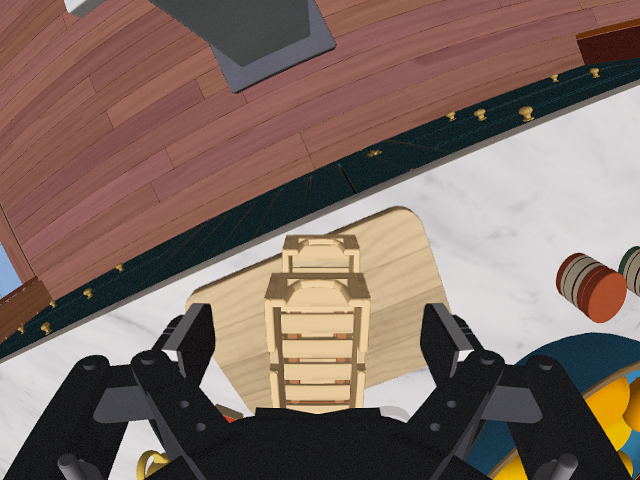

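View pics/scene14.png

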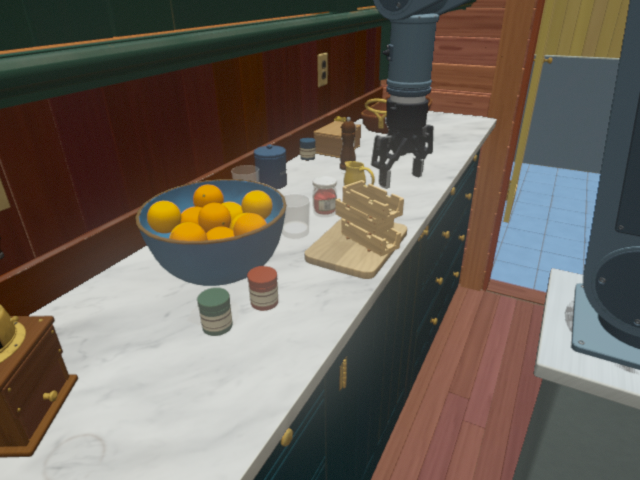

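Run:
```python
from workcell import env
print(env.sign_off(), env.sense()["time"])
```

```text
the job is handed in; nothing more can be done
the job is handed in; nothing more can be done
```

Both loose trays are stacked on the bottom tray, each turned end for end. The job was handed in at about 18.4 s of the 67 s allowed. I put the left tray on second and the right tray on third.

**Seating:** In the last side and scene pictures, the pins lie in the notches on both long sides and the walls look level on the rim below. The scooped end of each lower tray is uncovered.

**Heights and forces:** The second tray made contact with the tool at 90.4 mm and the third at 131.8 mm. Together with the grip heights, that matches 40 mm per level to under 1 mm. The largest wrist force in my readings was about 11 N, at seating.

**Surroundings:** The bottom tray and board look where they were. The jar, tins, tumbler, matchbox and jug also look unmoved, though I judged all of this by eye and did not measure it. The gripper was open and about 90 mm clear of the stack.

**Disagreement:** Two things in the measurements did not agree. The fixed and wrist cameras differed by about 3 mm and 1° on the bottom tray. The reported wrist-camera calibration also shifted by 1–2 mm between calls. I therefore placed the third tray relative to where the second was released, comparing how each sat in the hand with one and the same calibration.

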